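Turn lock cover plates face up and box them

TASK

Pack the two or three loose metal lock cover plates that lie on the counter: any plate lying on its face has to be turned over first (the sloping steel stop is there for that: a plate pushed up against it stands up and can be tipped back onto its other side), and all of them go into the open cardboard mailer, keyhole side up. When all are in, swing the mailer's flap shut, all the way down so that its tab sits behind the front rim. Leave the other things on the counter where they are.

Things in the scene. Friction and masses are not known exactly. Their poses are not given: they have to be found in the camera images.
- plate_a: Flat lock cover plate of bright metal, a 84 x 46 x 9 mm slab (x, y, z), 0.10 kg. Origin at its centre; x along its length; +z points out of its FACE, which shows a black keyhole shape and two screw heads. Its back (-z side) has a plain grey field with thin ribs. May be absent; starts lying on its face (back up).
- plate_b: Flat lock cover plate of bright metal, a 84 x 46 x 9 mm slab (x, y, z), 0.10 kg. Origin at its centre; x along its length; +z points out of its FACE, which shows a black keyhole shape and two screw heads. Its back (-z side) has a plain grey field with thin ribs. May be absent; starts lying on its face (back up).
- plate_c: Flat lock cover plate of bright metal, a 84 x 46 x 9 mm slab (x, y, z), 0.10 kg. Origin at its centre; x along its length; +z points out of its FACE, which shows a black keyhole shape and two screw heads. Its back (-z side) has a plain grey field with thin ribs. May be absent; starts lying face up already.
- turning_stop: Low fixed fence of bent sheet steel. Its flat sloping face, 120 mm wide (along y), rises from the counter at 38 degrees from horizontal, leaning away, to 28 mm height. Origin: middle of the face's foot line, at counter height; +x points horizontally into the slope (the way to push), z up. 4 mm sheet on a 4 mm high base plate behind, 82 mm deep in all from the foot line.
- stop_top (a point): Middle of the top edge of the stop's sloping face, 28 mm up. A plate pushed lengthwise along the counter in the stop's +x, low on its near end, rides up the face until it leans on it with its near end at the foot line; about 38 mm of the plate then stands out above this edge.
- mailer: Brown cardboard mailer box with an open flap, fixed to the counter, 112 x 124 x 46 mm outside (x, y, z), walls and floor 4 mm thick, so the inside is 104 x 116 mm and 42 mm deep. Origin under its middle at counter height; the flap is hinged along its +x top edge, the front rim is on the -x side.
- mailer_in (a point): Centre of the mailer's inner floor, 4 mm above the counter; axes as the mailer's.
- flap (a joint): Angle (rad) of the mailer's flap, a 112 x 124 x 3 mm cardboard panel hinged on the mailer's +x top edge (56 mm from the mailer's middle, 46 mm above the counter): 0 is shut, flat on the rim with its 15 mm tab inside the front wall; pi/2 is upright; it starts at 1.75 to 2.2, leaning back. At most 2.4. The hinge is stiff (about 0.06 N m) and stays where it is left.
- flap_edge (a point): Middle of the free edge of the flap, 112 mm from the hinge line; above the front rim when shut.
- padlock: Brass padlock lying flat, 71 x 46 x 20 mm, origin at the centre of its underside. A bystander: leave it alone.
- lock_cylinder: Nickel lock cylinder 17 x 60 x 24 mm, origin at the centre of its underside. A bystander: leave it alone.
- hex_key: Bent hex key 26 x 69 x 8 mm, origin at the centre of its underside. A bystander: leave it alone.
- key_tag: Blue key tag 44 x 24 x 9 mm, origin at the centre of its underside. A bystander: leave it alone.

How it is judged:
By the outcome, as a careful person would: the job done as asked, in the order asked, and still so for the second after the job is handed in, with the robot touching nothing.
Of plate_a, plate_b, plate_c only 2 to 3 are there at a start; the rules pass over those that are not, and their reading is None.
At some moment in a run one of plate_a, plate_b, plate_c may be knocked a few centimetres aside while the robot is not near it.
Once in a run the grip may slacken for a moment while it holds something.
It also fails if it takes over 210 s, if anything falls off the work surface, if the arm or the gripper's body presses on something with over 40 N, if the wrist force passes 120 N, or if a joint passes its speed limit or range.

ROBOT

A 6-joint arm with a two-finger parallel gripper is mounted at the origin on the work surface; the furniture and walls round the work are solid. World frame = base frame: x ahead of the robot, y to its left, z up, the work surface at z = 0. Lengths are in m, angles in rad, forces in N, time in s.
With the tool pointing down it reaches from about 0.425 to 0.95 m from the base axis. Payload 3.5 kg.
Tool frame: the origin (TCP) lies midway between the tips of the shut fingers; the grasp point (between the pads) lies 19 mm behind it; z points along the fingers, y is the line along which they close (so a half turn about z gives the same grasp; the last joint's range is limited). The gripper opens to 85 mm and grips with 20 to 120 N. Pads are 22 mm wide; open, the fingers measure 114 mm over their backs; the gripper's body (76 mm by 85 mm) begins 54 mm behind the grasp point. The pads swing forward as they close: fully open they stand 13 mm farther back than shut.
Start: joints at [0.957, 0.286, 1.577, -0, 1.279, -0.15], TCP at [0.302, 0.604, 0.231] pointing down, gripper open.
Joint ranges: [-2.77, 2.77], [-0.9, 2.22], [0.21, 2.48], [-1.53, 4.67], [0.24, 2.81], [-2.84, 2.84]. Speed limits (rad/s): [2.79, 2.79, 3.14, 3.14, 3.14, 3.14].

INTERFACE

Orientations are given as [roll, pitch, yaw] about the fixed x, y, z axes, in that order (R = Rz(yaw) Ry(pitch) Rx(roll)).
In Python, from plant import bot gives the robot as it stands.
- The arm moves only by the shell command python3 -m inch 'ROWS'. ROWS is JSON, a list of rows, each a list of 3 entries, a list of its own where there are three numbers: the shift along the tool's x, y, z in mm, then the turn, a rotation vector about the tool's x, y, z in rad, then the finger opening in mm, from 0 to 85.4. In form: [[[dx, dy, dz], [wx, wy, wz], claw], ...]. A call has exactly 8 rows; each row is the pose to reach, as a shift and turn from the pose commanded when the call began, along the tool's axes at that moment; what a row does not reach only later rows make up. A row lasts 1/10 s, in which the tool goes at most 50 mm and 8.59 degrees, less where a joint would pass 70% of its speed; a pose out of reach is approached as far as the arm can. A call with a gripper value outside its range is refused whole. The fingers move at their own pace and stop on an object; the grip force is fixed at half the most. Time passes only in rows, so rows that repeat a pose let the fingers close, or fill a call up. It gives the time, the measured TCP pose, the force, the opening and the grip force at its end, in the units of the state.
- bot.read_state(): the state, without advancing time (a new reading comes with each control period).
- bot.get_image(name): name is "scene" or "top"; returns the picture (384x512x3 uint8, red, green, blue); there is no depth.
- bot.camera_params(name): a dict with "mtx" (3x3 intrinsics, pixels), "rvec" (rotation vector, rad) and "tvec" (3), from world to camera coordinates, as OpenCV has them. Camera axes: x right, y down, z forward; pixel columns grow to the right and rows downward; lengths in m; the calibration is good to about 2 mm. A picture is of the moment at which its call begins. camera_params takes no time and is no camera call.
- bot.finish_job(): hands the job in; it is judged then, once.
The state is a dict: "clock": time; "joint_pos": joint angles; "joint_vel": joint speeds; "tau": joint torques, N m; "position": TCP position; "tcp_rot": TCP orientation; "wrist_force": force on the tool from outside, world axes, zero at the start; "torque": the same for the moment, N m; "finger_gap": finger opening in m; "finger_force": force on a finger pad.
Only numpy, scipy, OpenCV 4.12 (cv2) and the standard library are available. Lean on these libraries where they do the work, as an engineer would, in place of code of your own. Each camera call takes 0.05 s, during which the arm holds its last target. There are 200 camera calls.

## Working session

There is one attempt and no reset: what is moved stays moved. The work goes in short steps, Python scripts to look and compute and a shell command to move; the robot and the scene stay as the last step left them, time stands still between calls to the robot, and variables do not carry over. Pictures are saved under pics/ and viewed, at most 14 in all, crops included, and the job is handed in when it is done.

```bash
mkdir -p pics; ls; cat > h.py <<'E'
import numpy as np,cv2
from plant import bot
from scipy.spatial.transform import Rotation as R
def snap(name,fn,crop=None,s=1):
    im=bot.get_image(name)[:,:,::-1].copy()
    cv2.imwrite('pics/raw_'+fn,im)
    if crop: im=im[crop[1]:crop[3],crop[0]:crop[2]]
    cv2.imwrite('pics/'+fn,cv2.resize(im,None,fx=s,fy=s,interpolation=cv2.INTER_CUBIC))
def p2w(name,uv,z):
    c=bot.camera_params(name);Rm=cv2.Rodrigues(np.array(c['rvec'],float))[0];t=np.array(c['tvec'],float).ravel()
    out=[]
    for u in np.atleast_2d(uv):
        d=Rm.T@np.linalg.inv(c['mtx'])@[u[0],u[1],1];o=-Rm.T@t
        out.append(o+d*(z-o[2])/d[2])
    return np.round(out,4)
def w2p(name,P):
    c=bot.camera_params(name)
    return cv2.projectPoints(np.array(P,float).reshape(-1,3),np.array(c['rvec'],float),np.array(c['tvec'],float),np.array(c['mtx'],float),None)[0].reshape(-1,2).round(1)
def rel(pos,rpy):
    """shift (mm) & rotvec in tool axes from present measured pose to world pose"""
    s=bot.read_state();A=R.from_euler('xyz',s['tcp_rot']) if len(s['tcp_rot'])==3 else R.from_quat(s['tcp_rot'])
    B=R.from_euler('xyz',rpy)
    return (A.inv().apply(np.array(pos)-s['position'])*1000).round(1),(A.inv()*B).as_rotvec().round(3)
E
python3 - <<'E'
from h import *
s=bot.read_state();print({k:np.round(v,3) for k,v in s.items()})
snap('top','t0.png',None,1.5);snap('scene','s0.png',None,1.5)
for n in('top','scene'):
    c=bot.camera_params(n);Rm=cv2.Rodrigues(np.array(c['rvec'],float))[0];print(n,-Rm.T@np.array(c['tvec']).ravel(),c['mtx'])
E
```

```text
pics
{'clock': np.float64(0.0), 'joint_pos': array([ 0.957,  0.287,  1.578,  0.   ,  1.279, -0.15 ]), 'joint_vel': array([ 0.001,  0.   , -0.   ,  0.002,  0.   , -0.   ]), 'tau': array([-1.0000e-03, -4.0599e+01, -2.9262e+01, -0.0000e+00,  6.0000e-03,
        0.0000e+00]), 'position': array([0.302, 0.603, 0.23 ]), 'tcp_rot': array([-3.139, -0.   ,  2.678]), 'wrist_force': array([0.174, 0.011, 0.403]), 'torque': array([ 0.047, -0.013, -0.004]), 'finger_force': np.float64(0.0), 'finger_gap': np.float64(0.086)}
top [0.35024674 0.21025026 0.90186227] [[407.6353108    0.         255.56854633]
 [  0.         407.6353108  195.03418392]
 [  0.           0.           1.        ]]
scene [0.71708437 0.68706775 0.85494567] [[424.53095297   0.         252.20237927]
 [  0.         424.53095297 193.54406154]
 [  0.           0.           1.        ]]
```

View pics/t0.png

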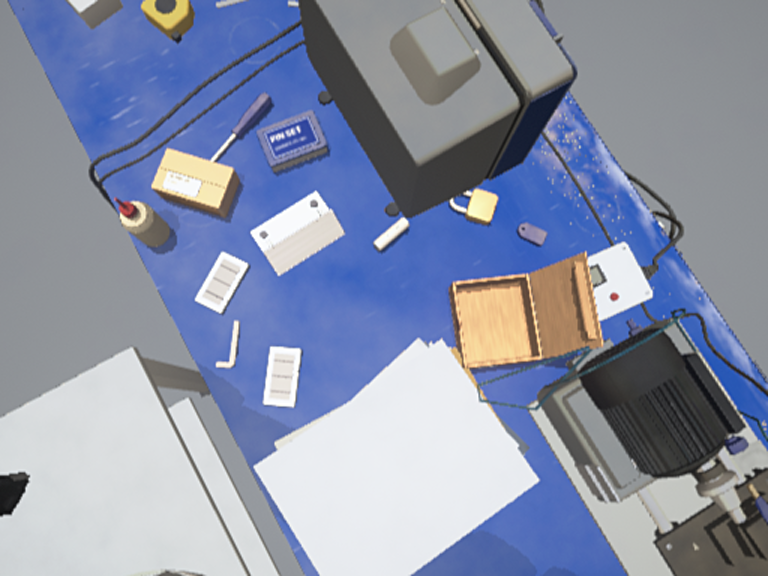

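View pics/s0.png

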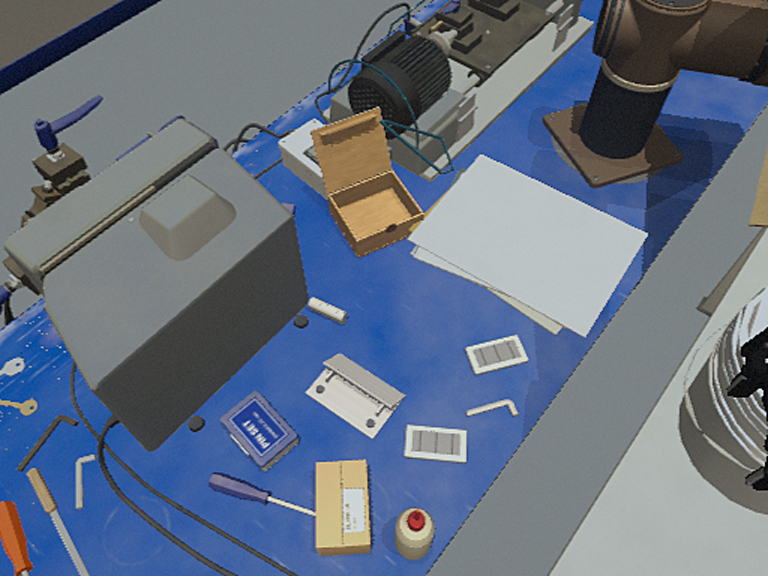

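Two plates are visible, both with the grey ribbed back up: at (222,282) and (283,377) in the 1.5x top picture. The stop is at (297,232), the mailer at (495,320) and its open flap to the right at (565,305). I'll take an enlarged crop next.

```bash
python3 - <<'E'
from h import *
im=cv2.imread('pics/raw_t0.png')
cv2.imwrite('pics/c0.png',cv2.resize(im[120:280,120:280],None,fx=3.75,fy=3.75,interpolation=cv2.INTER_CUBIC))
cv2.imwrite('pics/c1.png',cv2.resize(im[150:260,280:420],None,fx=5,fy=5,interpolation=cv2.INTER_CUBIC))
E
```

```text
(no output)
```

View pics/c0.png

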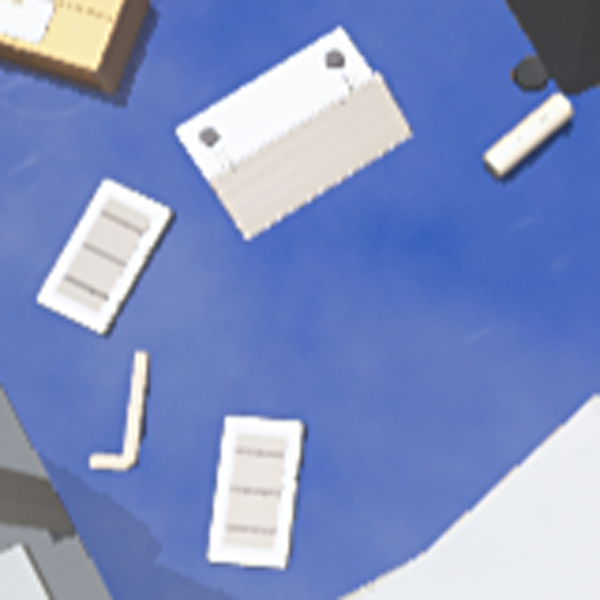

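View pics/c1.png

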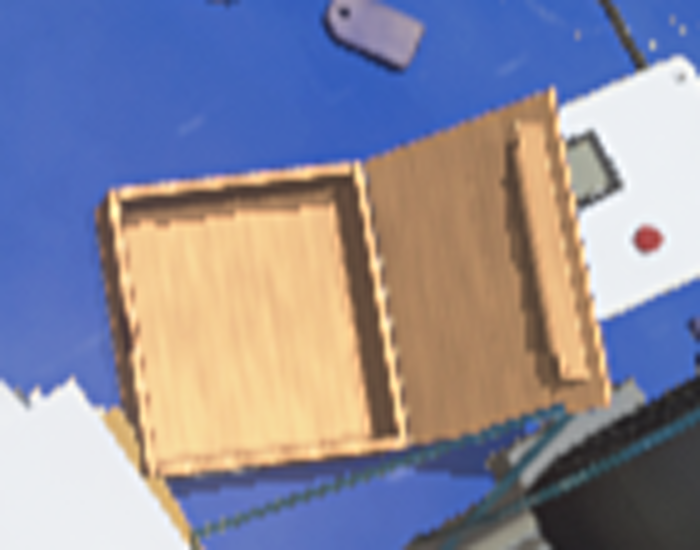

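Crop 0: the stop's foot line runs (248,240)-(412,133) and its top edge (213,178)-(380,75). Plate 1 has corners (107,180),(174,213),(104,333),(38,299). Plate 2 has corners (226,416),(303,421),(287,568),(208,562). Crop 1: the mailer's rim corners are (110,190),(360,163),(405,440),(150,472), and the flap's free edge runs (553,90)-(607,405).

```bash
python3 - <<'E'
from h import *
def a(p,z,o=(120,120),k=3.75): return p2w('top',np.array(p)/k+o,z)
def fit(p,z):
    w=a(p,z);c=w.mean(0);r=cv2.minAreaRect((w[:,:2]*1000).astype(np.float32));print(c,r);return w
f=a([(248,240),(412,133)],0);t=a([(213,178),(380,75)],.028)
print('foot',f,f.mean(0),np.linalg.norm(f[1]-f[0]),'top',t,t.mean(0))
d=(f[1]-f[0])[:2];print('foot dir',np.degrees(np.arctan2(d[1],d[0])))
d=(t-f).mean(0);print('push dir',np.degrees(np.arctan2(d[1],d[0])),d)
fit([(107,180),(174,213),(104,333),(38,299)],.009)
fit([(226,416),(303,421),(287,568),(208,562)],.009)
o=(280,150)
m=a([(110,190),(360,163),(405,440),(150,472)],.046,o,5);print('mailer',m,m.mean(0))
print('padlock,cyl,tag',p2w('top',np.array([(481,205),(391,234),(532,233)])/1.5,0.01), 'hex',a([(140,352),(130,465),(92,462)],0))
h=.0
for th in(1.75,2.0,2.2):
    print(th,a([(553,90),(607,405)],.046+.112*np.sin(th),o,5))
print('papers/cable',a([(600,395),(340,600)],0), 'machine corner',a([(545,90)],0),a([(575,95)],.02),'gluebox',p2w('top',np.array([(145,225),(224,205),(320,160)])/1.5,0))
E
```

```text
foot [[0.5541 0.3446 0.    ]
 [0.6219 0.2468 0.    ]] [0.588  0.2957 0.    ] 0.11900285710855854 top [[0.585  0.3622 0.028 ]
 [0.6494 0.2653 0.028 ]] [0.6172  0.31375 0.028  ]
foot dir -55.26830579801026
push dir 31.722312337791667 [0.0292  0.01805 0.028  ]
[0.54195  0.426925 0.009   ] ((541.9154663085938, 426.6673278808594), (45.48052215576172, 82.02264404296875), 63.24640655517578)
[0.403525 0.3336   0.009   ] ((403.64996337890625, 333.6999816894531), (45.318973541259766, 84.8233413696289), 85.38282012939453)
mailer [[ 0.5365  0.0888  0.046 ]
 [ 0.5491 -0.0202  0.046 ]
 [ 0.4292 -0.0339  0.046 ]
 [ 0.4155  0.0745  0.046 ]] [0.482575 0.0273   0.046   ]
padlock,cyl,tag [[ 0.6657  0.0378  0.01  ]
 [ 0.6182  0.1764  0.01  ]
 [ 0.6216 -0.039   0.01  ]] hex [[0.4857 0.406  0.    ]
 [0.419  0.4087 0.    ]
 [0.4207 0.4308 0.    ]]
1.75 [[ 0.5526 -0.0659  0.1562]
 [ 0.4322 -0.0783  0.1562]]
2.0 [[ 0.5548 -0.069   0.1478]
 [ 0.4332 -0.0816  0.1478]]
2.2 [[ 0.5579 -0.0732  0.1366]
 [ 0.4344 -0.0859  0.1366]]
papers/cable [[0.4611 0.1332 0.    ]
 [0.3419 0.2846 0.    ]] machine corner [[0.6502 0.1652 0.    ]] [[0.6406 0.1481 0.02  ]] gluebox [[ 0.6324  0.5508 -0.    ]
 [ 0.6655  0.4329  0.    ]
 [ 0.7409  0.2872  0.    ]]
```

```bash
cat >> h.py <<'E'
def tgt(xyz,yawdeg,tilt=0):
    """tool down with tool x at yaw; tilt>0 swings tool z toward -x_tool. prints shift/rotvec from now"""
    s=bot.read_state();A=R.from_euler('xyz',s['tcp_rot'])
    B=R.from_euler('z',yawdeg,degrees=True)*R.from_euler('x',np.pi)*R.from_euler('y',-tilt,degrees=True)
    print((A.inv().apply(np.array(xyz)-s['position'])*1000).round(0).tolist(),(A.inv()*B).as_rotvec().round(3).tolist())
def st():
    s=bot.read_state();print({k:np.round(s[k],3).tolist() for k in('clock','joint_pos','position','tcp_rot','wrist_force','finger_gap','finger_force')})
E
python3 - <<'E'
from h import *
tgt((.558,.419,.06),153.2); tgt((.558,.419,-.001),153.2)
E
```

```text
[-312.0, -50.0, 170.0] [-0.002, -0.0, 0.004]
[-312.0, -50.0, 231.0] [-0.002, -0.0, 0.004]
```

```bash
python3 -m inch '[[[-312,-50,100],[0,0,0],65],[[-312,-50,100],[0,0,0],65],[[-312,-50,100],[0,0,0],65],[[-312,-50,150],[0,0,0],65],[[-312,-50,150],[0,0,0],65],[[-312,-50,150],[0,0,0],65],[[-312,-50,150],[0,0,0],65],[[-312,-50,150],[0,0,0],65]]'; python3 - <<'E'
from h import *
st();tgt((.558,.419,-.001),153.2);snap('top','t1.png',(110,120,250,240),5)
E
```

```text
clock: 0.9
position: [0.5598, 0.4141, 0.0756]
tcp_rot: [-3.134, -0.004, 2.672]
wrist_force: [-0.2, 0.5, -1.3]
finger_gap: 0.0649
finger_force: 0.0
{'clock': 0.9, 'joint_pos': [0.492, 0.487, 1.613, -0.002, 1.05, -0.609], 'position': [0.56, 0.414, 0.076], 'tcp_rot': [-3.134, -0.004, 2.672], 'wrist_force': [-0.172, 0.478, -1.322], 'finger_gap': 0.065, 'finger_force': 0.0}
[4.0, 4.0, 77.0] [-0.008, -0.004, -0.002]
```

View pics/t1.png

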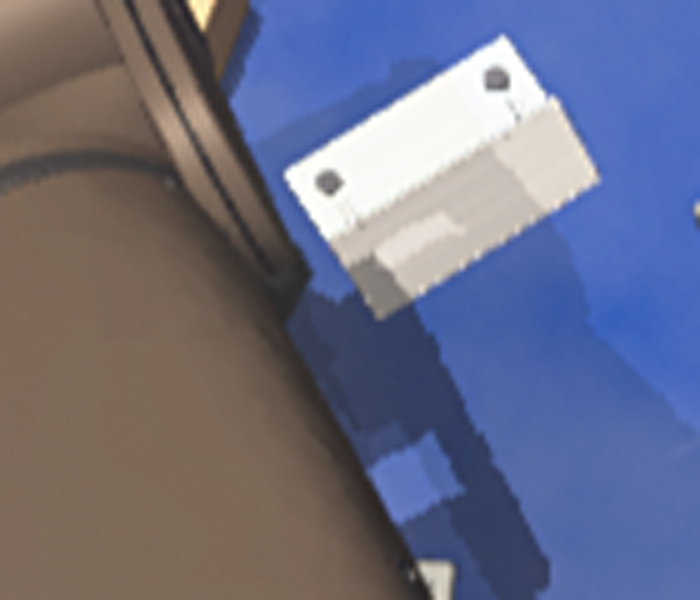

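The arm hides the plate here, with only the stop in view at (440,190). The calibration estimate is good enough, so I'll descend and grip.

```bash
python3 -m inch '[[[4,4,40],[0,0,0],65],[[4,4,65],[0,0,0],65],[[4,4,76],[0,0,0],65],[[4,4,76],[0,0,0],65],[[4,4,76],[0,0,0],40],[[4,4,76],[0,0,0],40],[[4,4,76],[0,0,0],40],[[4,4,76],[0,0,0],40]]'; python3 -m inch '[[[0,0,-10],[0,0,0],40],[[0,0,-50],[0,0,0],40],[[0,0,-100],[0,0,0],40],[[0,0,-100],[0,0,0],40],[[0,0,-100],[0,0,0],40],[[0,0,-100],[0,0,0],40],[[0,0,-100],[0,0,0],40],[[0,0,-100],[0,0,0],40]]'
cat > stop.py <<'E'
from h import *
F=np.array([.588,.2957]);p=np.array([np.cos(np.radians(34.3)),np.sin(np.radians(34.3))])
def plate_tcp(foot,ang,along,tilt,beyond,yaw=214.3,clear=0):
    """plate inclined ang deg (toward +p), bottom end at foot mm along p from stop foot; grip 'along' mm up the plate; tool tilt; TCP 'beyond' mm past grip pt"""
    a=np.radians(ang);t=np.radians(tilt)
    q=np.array([foot,0])+along*np.array([np.cos(a),np.sin(a)])+4.5*np.array([-np.sin(a),np.cos(a)])
    q=q+beyond*np.array([np.sin(t),-np.cos(t)])+[0,clear]
    xyz=np.append(F+p*q[0]/1000,q[1]/1000);print(xyz.round(4),end=' ');tgt(xyz,yaw,tilt)
E
python3 - <<'E'
from stop import *
st();plate_tcp(0,38,60,38,4,clear=60);plate_tcp(0,38,60,38,4,clear=4)
E
```

```text
clock: 1.75
position: [0.558, 0.4256, 0.0076]
tcp_rot: [3.139, 0.002, 2.678]
wrist_force: [-0.4, 1.1, 3.3]
finger_gap: 0.0397
finger_force: 2.2
clock: 2.55
position: [0.5558, 0.4242, 0.1033]
tcp_rot: [-3.139, -0.002, 2.678]
wrist_force: [-1.1, 0.9, 0.1]
finger_gap: 0.0402
finger_force: 0.0
{'clock': 2.55, 'joint_pos': [0.507, 0.458, 1.598, -0.0, 1.089, -0.6], 'position': [0.556, 0.424, 0.103], 'tcp_rot': [-3.139, -0.002, 2.678], 'wrist_force': [-1.143, 0.914, 0.122], 'finger_gap': 0.04, 'finger_force': 0.0}
[0.6268 0.3222 0.0973] [-109.0, -59.0, 6.0] [-0.353, -0.602, -1.021]
[0.6268 0.3222 0.0413] [-109.0, -59.0, 62.0] [-0.353, -0.602, -1.021]
```

```bash
python3 -m inch '[[[0,0,0],[0,0,0],65],[[0,0,0],[0,0,0],65],[[0,0,0],[0,0,0],65],[[0,0,0],[0,0,0],65],[[0,0,0],[0,0,0],65],[[0,0,0],[0,0,0],65],[[0,0,0],[0,0,0],65],[[0,0,0],[0,0,0],65]]'; python3 - <<'E'
from h import *
st();snap('scene','s1.png',(200,170,380,330),4)
E
```

```text
clock: 3.35
position: [0.5568, 0.4248, 0.1054]
tcp_rot: [3.142, 0.0, 2.678]
wrist_force: [0.1, 0.8, 0.1]
finger_gap: 0.0647
finger_force: 0.0
{'clock': 3.35, 'joint_pos': [0.507, 0.456, 1.596, -0.0, 1.089, -0.6], 'position': [0.557, 0.425, 0.105], 'tcp_rot': [3.142, 0.0, 2.678], 'wrist_force': [0.145, 0.825, 0.105], 'finger_gap': 0.065, 'finger_force': 0.0}
```

View pics/s1.png

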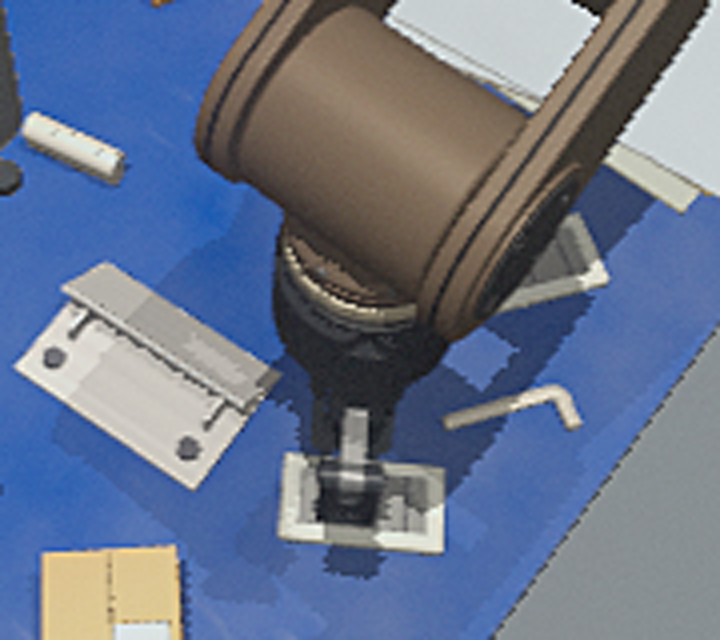

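The plate now lies with corners at (286,452),(446,466),(443,553),(277,542) in this crop (x4). The fingers hang above its left half.

```bash
python3 - <<'E'
from h import *
w=p2w('scene',np.array([(286,452),(446,466),(443,553),(277,542)])/4+[200,170],.009)
print(w,w.mean(0),cv2.minAreaRect((w[:,:2]*1000).astype(np.float32)))
c=w.mean(0)[:2];a=np.radians(153.2)
g=c-.018*np.array([np.cos(a),np.sin(a)])
tgt((*g,-.003),153.2)
E
```

```text
[[0.5695 0.3911 0.009 ]
 [0.4945 0.4275 0.009 ]
 [0.5152 0.4688 0.009 ]
 [0.5916 0.434  0.009 ]] [0.5427  0.43035 0.009  ] ((543.0499877929688, 430.75), (48.24410629272461, 84.51721954345703), 64.11116027832031)
[-3.0, -1.0, 108.0] [0.0, 0.0, 0.004]
```

```bash
python3 -m inch '[[[-3,-1,50],[0,0,0],65],[[-3,-1,90],[0,0,0],65],[[-3,-1,108],[0,0,0],65],[[-3,-1,108],[0,0,0],65],[[-3,-1,108],[0,0,0],40],[[-3,-1,108],[0,0,0],40],[[-3,-1,108],[0,0,0],40],[[-3,-1,108],[0,0,0],40]]'; python3 -m inch '[[[0,0,0],[0,0,0],40],[[0,0,0],[0,0,0],40],[[0,0,-20],[0,0,0],40],[[0,0,-50],[0,0,0],40],[[0,0,-100],[0,0,0],40],[[0,0,-100],[0,0,0],40],[[0,0,-100],[0,0,0],40],[[0,0,-100],[0,0,0],40]]'
python3 - <<'E'
from stop import *
st();plate_tcp(0,38,60,38,4,clear=60);plate_tcp(0,38,60,38,4,clear=4)
E
```

```text
clock: 4.2
position: [0.5599, 0.4231, -0.0013]
tcp_rot: [3.139, 0.002, 2.678]
wrist_force: [-0.4, 0.5, 3.5]
finger_gap: 0.0443
finger_force: 62.8
clock: 5.0
position: [0.5577, 0.4218, 0.0958]
tcp_rot: [-3.139, -0.002, 2.678]
wrist_force: [-0.6, -0.2, -2.4]
finger_gap: 0.0438
finger_force: 62.2
{'clock': 5.0, 'joint_pos': [0.503, 0.467, 1.601, -0.0, 1.078, -0.604], 'position': [0.558, 0.422, 0.096], 'tcp_rot': [-3.139, -0.002, 2.678], 'wrist_force': [-0.589, -0.176, -2.418], 'finger_gap': 0.044, 'finger_force': 62.234}
[0.6268 0.3222 0.0973] [-106.0, -58.0, -2.0] [-0.353, -0.602, -1.021]
[0.6268 0.3222 0.0413] [-106.0, -58.0, 54.0] [-0.353, -0.602, -1.021]
```

```bash
python3 -m inch '[[[-53,-29,-20],[-0.17,-0.3,-0.51],40],[[-53,-29,-20],[-0.17,-0.3,-0.51],40],[[-53,-29,-20],[-0.17,-0.3,-0.51],40],[[-53,-29,-20],[-0.17,-0.3,-0.51],40],[[-106,-58,-2],[-0.353,-0.602,-1.021],40],[[-106,-58,-2],[-0.353,-0.602,-1.021],40],[[-106,-58,-2],[-0.353,-0.602,-1.021],40],[[-106,-58,-2],[-0.353,-0.602,-1.021],40]]'; python3 -m inch '[[[0,0,0],[0,0,0],40],[[0,0,0],[0,0,0],40],[[0,0,0],[0,0,0],40],[[0,0,0],[0,0,0],40],[[0,0,0],[0,0,0],40],[[0,0,0],[0,0,0],40],[[0,0,0],[0,0,0],40],[[0,0,0],[0,0,0],40]]'
python3 - <<'E'
from stop import *
st();plate_tcp(-2,38,60,38,6,clear=5);snap('scene','s2.png',(200,170,380,330),4)
E
```

```text
clock: 5.8
position: [0.6251, 0.3229, 0.0951]
tcp_rot: [3.082, 0.567, -2.718]
wrist_force: [-0.4, -0.0, -1.5]
finger_gap: 0.0441
finger_force: 62.3
clock: 6.6
position: [0.6272, 0.3248, 0.0992]
tcp_rot: [3.081, 0.572, -2.72]
wrist_force: [0.5, 0.4, -1.4]
finger_gap: 0.0437
finger_force: 62.3
{'clock': 6.6, 'joint_pos': [0.287, 0.265, 1.948, 0.354, 0.39, -2.014], 'position': [0.627, 0.325, 0.099], 'tcp_rot': [3.081, 0.572, -2.72], 'wrist_force': [0.483, 0.407, -1.435], 'finger_gap': 0.044, 'finger_force': 62.266}
[0.6262 0.3217 0.0408] [33.0, -5.0, 48.0] [-0.043, -0.087, -0.147]
```

View pics/s2.png

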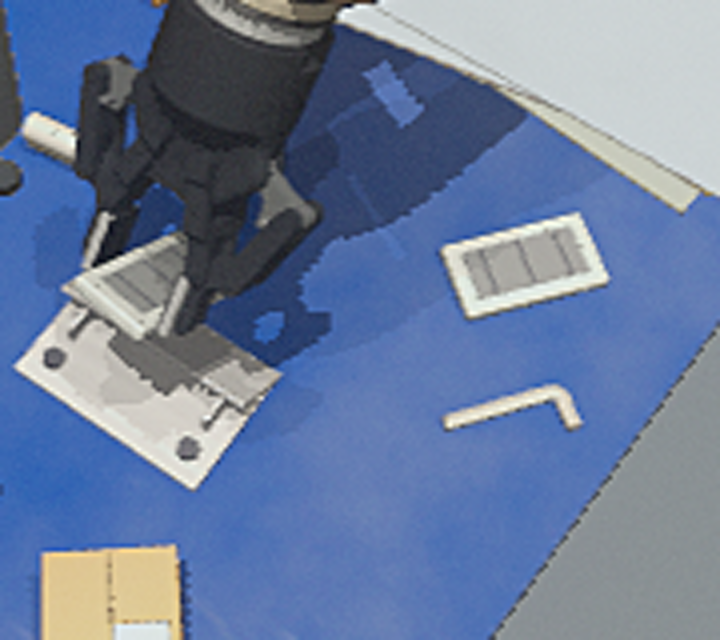

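The plate hangs gripped over the stop with its back up, crop (140,290). Plate 2 is untouched at (525,265). I'll lower plate 1 onto the slope and release it.

```bash
python3 -m inch '[[[33,-5,20],[-0.043,-0.087,-0.147],40],[[33,-5,20],[-0.043,-0.087,-0.147],40],[[33,-5,30],[-0.043,-0.087,-0.147],40],[[33,-5,40],[-0.043,-0.087,-0.147],40],[[33,-5,48],[-0.043,-0.087,-0.147],40],[[33,-5,48],[-0.043,-0.087,-0.147],40],[[33,-5,48],[-0.043,-0.087,-0.147],40],[[33,-5,48],[-0.043,-0.087,-0.147],40]]'; 
python3 - <<'E'
from stop import *
st();plate_tcp(-2,38,60,38,6,clear=2)
E
```

```text
clock: 7.45
position: [0.6272, 0.3224, 0.0419]
tcp_rot: [-3.141, 0.665, -2.543]
wrist_force: [0.0, -0.3, -0.8]
finger_gap: 0.0442
finger_force: 62.2
{'clock': 7.45, 'joint_pos': [0.257, 0.351, 2.003, 0.949, 0.257, -2.777], 'position': [0.627, 0.322, 0.042], 'tcp_rot': [-3.141, 0.665, -2.543], 'wrist_force': [0.026, -0.289, -0.841], 'finger_gap': 0.044, 'finger_force': 62.243}
[0.6262 0.3217 0.0378] [4.0, 0.0, 2.0] [0.0, 0.002, 0.0]
```

```bash
python3 -m inch '[[[3,0,2],[0,0,0],40],[[3,0,2],[0,0,0],40],[[3,0,2],[0,0,0],62],[[3,0,2],[0,0,0],62],[[3,0,2],[0,0,0],62],[[3,0,2],[0,0,0],62],[[3,0,2],[0,0,0],62],[[3,0,2],[0,0,0],62]]'; python3 -m inch '[[[3,0,-20],[0,0,0],62],[[3,0,-40],[0,0,0],62],[[3,0,-80],[0,0,0],62],[[3,0,-100],[0,0,0],62],[[3,0,-100],[0,0,0],62],[[3,0,-100],[0,0,0],62],[[3,0,-100],[0,0,0],62],[[3,0,-100],[0,0,0],62]]'
python3 - <<'E'
from stop import *
st();plate_tcp(0,38,70,-40,10,clear=100);snap('scene','s3.png',(200,170,380,330),4)
E
```

```text
clock: 8.25
position: [0.6257, 0.3215, 0.0374]
tcp_rot: [3.141, 0.663, -2.543]
wrist_force: [0.4, -0.2, -0.2]
finger_gap: 0.0621
finger_force: 0.0
clock: 9.05
position: [0.5726, 0.2855, 0.1127]
tcp_rot: [3.14, 0.661, -2.544]
wrist_force: [0.6, 0.3, 0.2]
finger_gap: 0.0622
finger_force: 0.0
{'clock': 9.05, 'joint_pos': [0.211, 0.095, 2.146, 0.72, 0.361, -2.569], 'position': [0.573, 0.285, 0.113], 'tcp_rot': [3.14, 0.661, -2.544], 'wrist_force': [0.64, 0.254, 0.164], 'finger_gap': 0.062, 'finger_force': 0.0}
[0.626  0.3216 0.139 ] [-67.0, -0.0, 19.0] [0.002, 1.359, 0.0]
```

View pics/s3.png

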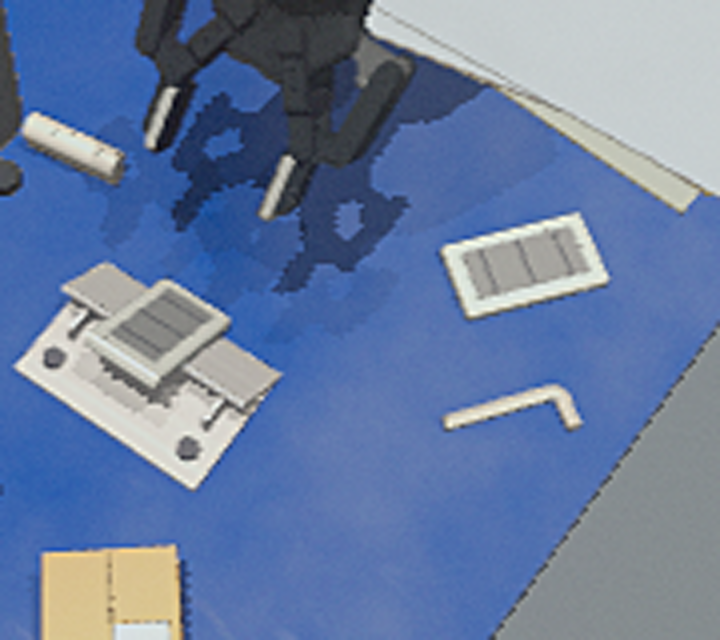

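The plate leans on the stop with its back up and its upper surface corners at (163,281),(230,322),(157,386),(86,343) in the crop. I'll check that against the model.

```bash
python3 - <<'E'
from stop import *
px=np.array([(163,281),(230,322),(157,386),(86,343)])/4+[200,170]
n=np.array([-p[1],p[0]])
from scipy.optimize import least_squares
def pts(v,yaw=34.3):
    foot,lat=v;a=np.radians(38);out=[]
    for l,w in((0,-23),(0,23),(84,23),(84,-23)):
        q=[foot+l*np.cos(a)-9*np.sin(a),l*np.sin(a)+9*np.cos(a)]
        xy=F+p*q[0]/1000+n*(lat+w)/1000;out.append([*xy,q[1]/1000])
    return out
print(w2p('scene',pts((0,0))),px)
r=least_squares(lambda v:(w2p('scene',pts(v))-px).ravel(),[0,0]);print(r.x,r.fun.reshape(-1,2))
E
```

```text
[[240.5 240.3]
 [257.5 251.1]
 [238.9 264.5]
 [220.8 252.6]] [[240.75 240.25]
 [257.5  250.5 ]
 [239.25 266.5 ]
 [221.5  255.75]]
[0. 0.] [[-0.25  0.05]
 [ 0.    0.6 ]
 [-0.35 -2.  ]
 [-0.7  -3.15]]
```

```bash
python3 -m inch '[[[-67,0,-10],[0,0.15,0],62],[[-67,0,0],[0,0.3,0],62],[[-67,0,10],[0,0.45,0],62],[[-67,0,19],[0,0.6,0],62],[[-67,0,19],[0,0.75,0],62],[[-67,0,19],[0,0.9,0],62],[[-67,0,19],[0,1.05,0],62],[[-67,0,19],[0,1.2,0],62]]'; python3 -m inch '[[[0,0,0],[0,0.15,0],62],[[0,0,0],[0,0.15,0],62],[[0,0,0],[0,0.15,0],62],[[0,0,0],[0,0.15,0],62],[[0,0,0],[0,0.15,0],62],[[0,0,0],[0,0.15,0],62],[[0,0,0],[0,0.15,0],62],[[0,0,0],[0,0.15,0],62]]'
python3 - <<'E'
from stop import *
st();plate_tcp(0,38,70,-40,-60);plate_tcp(0,38,70,-40,10)
E
```

```text
clock: 9.9
position: [0.6266, 0.3222, 0.1404]
tcp_rot: [3.141, -0.423, -2.542]
wrist_force: [-0.1, 0.4, 0.2]
finger_gap: 0.0623
finger_force: 0.0
clock: 10.7
position: [0.6261, 0.3216, 0.1414]
tcp_rot: [3.141, -0.566, -2.543]
wrist_force: [-0.1, -0.1, -0.6]
finger_gap: 0.0618
finger_force: 0.0
{'clock': 10.7, 'joint_pos': [0.373, 0.743, 1.177, -0.122, 1.775, -1.787], 'position': [0.626, 0.322, 0.141], 'tcp_rot': [3.141, -0.566, -2.543], 'wrist_force': [-0.104, -0.102, -0.623], 'finger_gap': 0.062, 'finger_force': 0.0}
[0.6631 0.347  0.0926] [-64.0, 0.0, 17.0] [0.0, 0.132, 0.0]
[0.626  0.3216 0.039 ] [-55.0, -0.0, 87.0] [0.0, 0.132, 0.0]
```

```bash
python3 -m inch '[[[-64,0,0],[0,0.132,0],62],[[-64,0,17],[0,0.132,0],62],[[-64,0,17],[0,0.132,0],62],[[-62,0,40],[0,0.132,0],62],[[-58,0,70],[0,0.132,0],62],[[-55,0,87],[0,0.132,0],62],[[-55,0,87],[0,0.132,0],62],[[-55,0,87],[0,0.132,0],62]]'; python3 -m inch '[[[0,0,0],[0,0,0],40],[[0,0,0],[0,0,0],40],[[0,0,0],[0,0,0],40],[[0,0,0],[0,0,0],40],[[0,0,0],[0,0,0],40],[[0,0,0],[0,0,0],40],[[0,0,0],[0,0,0],40],[[0,0,0],[0,0,0],40]]'
python3 - <<'E'
from stop import *
st()
E
```

```text
clock: 11.5
position: [0.6267, 0.3219, 0.0407]
tcp_rot: [-3.141, -0.696, -2.543]
wrist_force: [0.3, 0.8, 0.1]
finger_gap: 0.062
finger_force: 0.0
clock: 12.3
position: [0.6267, 0.3218, 0.0394]
tcp_rot: [-3.141, -0.698, -2.543]
wrist_force: [0.9, -0.1, 5.5]
finger_gap: 0.0441
finger_force: 60.9
{'clock': 12.3, 'joint_pos': [0.38, 0.93, 1.105, -0.143, 1.79, -1.771], 'position': [0.627, 0.322, 0.039], 'tcp_rot': [-3.141, -0.698, -2.543], 'wrist_force': [0.922, -0.069, 5.48], 'finger_gap': 0.044, 'finger_force': 60.853}
```

```bash
cat > kin.py <<'E'
from stop import *
from scipy.optimize import least_squares
D=[([.957,.287,1.578,0,1.279,-.15],(.302,.603,.23),(-3.139,0,2.678)),([.507,.456,1.596,0,1.089,-.6],(.557,.425,.105),(3.142,0,2.678)),
([.287,.265,1.948,.354,.39,-2.014],(.627,.325,.099),(3.081,.572,-2.72)),([.257,.351,2.003,.949,.257,-2.777],(.627,.322,.042),(-3.141,.665,-2.543)),
([.211,.095,2.146,.72,.361,-2.569],(.573,.285,.113),(3.14,.661,-2.544)),([.373,.743,1.177,-.122,1.775,-1.787],(.626,.322,.141),(3.141,-.566,-2.543)),
([.38,.93,1.105,-.143,1.79,-1.771],(.627,.322,.039),(-3.141,-.698,-2.543))]
ry=lambda a:R.from_euler('y',a);rz=lambda a:R.from_euler('z',a)
C=rz(np.pi/2)
def rot(q): return rz(q[0])*ry(q[1]+q[2])*rz(q[3])*ry(q[4])*rz(q[5])*C
rows=[];rhs=[]
for q,x,r in D:
    A=rz(q[0]).as_matrix();B=(rz(q[0])*ry(q[1])).as_matrix();E=(rz(q[0])*ry(q[1]+q[2])).as_matrix();Z=rot(q).as_matrix()
    rows.append(np.c_[A[:,[0,1,2]],B[:,[2]],E[:,[0,2]],Z[:,2]]);rhs+=list(x)
M=np.vstack(rows);K=np.linalg.lstsq(M,np.array(rhs),rcond=1e-6)[0]
if __name__=='__main__':
    print('rot err',[np.round((R.from_euler('xyz',r).inv()*rot(q)).magnitude(),3) for q,x,r in D])
    print(K.round(4),np.abs(M@K-rhs).max())
def fk(q):
    A=rz(q[0]);return A.apply(K[:3]+ry(q[1]).apply([0,0,K[3]])+ry(q[1]+q[2]).apply([K[4],0,K[5]]))+rot(q).apply([0,0,K[6]]),rot(q)
lo=np.array([-2.77,-.9,.21,-1.53,.24,-2.84])+.02;hi=np.array([2.77,2.22,2.48,4.67,2.81,2.84])-.02
def tool(yaw,tilt): return R.from_euler('z',yaw,degrees=True)*R.from_euler('x',np.pi)*R.from_euler('y',-tilt,degrees=True)
def ik(x,B,q0):
    f=lambda q:np.r_[(fk(q)[0]-x)*5,(B.inv()*fk(q)[1]).as_rotvec()]
    r=least_squares(f,np.clip(q0,lo,hi),bounds=(lo,hi));return r.x.round(2),r.cost
E
python3 - <<'E'
import runpy;runpy.run_path('kin.py',run_name='__main__')
from kin import *
q=bot.read_state()['joint_pos']
for x in((.60,.28,.2),(.55,.25,.2),(.55,.25,.06)):
  for az in(34,60,80,100,-20,-40,-60):
    r=[]
    for tilt in(0,30,60,70):
        s=ik(np.array(x),tool(180+az,tilt),q if tilt==0 else s[0]);r.append((s[0].tolist() if tilt>50 else '',round(s[1],4)))
    wr=fk(s[0])[0]-fk(s[0])[1].apply([0,0,K[6]])
    print(x,az,r,wr.round(2))
E
```

```text
rot err [np.float64(0.0), np.float64(0.001), np.float64(0.001), np.float64(0.001), np.float64(0.0), np.float64(0.0), np.float64(0.001)]
[0.0021 0.101  0.2398 0.4422 0.0209 0.5708 0.2487] 0.0004544349903970596
(0.6, 0.28, 0.2) 34 [('', np.float64(0.0)), ('', np.float64(0.0)), ([0.19, -0.04, 2.17, 1.05, 0.29, -2.82], np.float64(0.0149)), ([0.21, -0.06, 2.18, 1.09, 0.26, -2.82], np.float64(0.0537))] [0.42 0.19 0.37]
(0.6, 0.28, 0.2) 60 [('', np.float64(0.0)), ('', np.float64(0.0)), ([0.12, 0.03, 2.03, 0.83, 0.7, -2.82], np.float64(0.0736)), ([0.12, 0.0, 2.05, 0.92, 0.66, -2.82], np.float64(0.1358))] [0.48 0.16 0.4 ]
(0.6, 0.28, 0.2) 80 [('', np.float64(0.0)), ('', np.float64(0.0236)), ([0.1, 0.13, 1.88, 0.72, 0.98, -2.82], np.float64(0.1632)), ([0.08, 0.12, 1.9, 0.83, 0.99, -2.82], np.float64(0.2379))] [0.55 0.15 0.41]
(0.6, 0.28, 0.2) 100 [('', np.float64(0.0137)), ('', np.float64(0.1101)), ([0.1, 0.27, 1.7, 0.65, 1.27, -2.82], np.float64(0.2941)), ([0.06, 0.3, 1.69, 0.81, 1.35, -2.82], np.float64(0.3661))] [0.64 0.14 0.41]
(0.6, 0.28, 0.2) -20 [('', np.float64(0.0)), ('', np.float64(0
[... 2740 characters left out ...]
0.4108)), ([0.11, 0.32, 1.88, 0.62, 1.06, -2.82], np.float64(0.5219))] [0.58 0.17 0.31]
(0.55, 0.25, 0.06) -20 [('', np.float64(0.0)), ('', np.float64(0.0)), ([0.55, 0.31, 2.12, -1.51, 0.75, 0.6], np.float64(0.0093)), ([0.6, 0.38, 2.08, -1.51, 0.9, 0.66], np.float64(0.0354))] [0.36 0.37 0.19]
(0.55, 0.25, 0.06) -40 [('', np.float64(0.0)), ('', np.float64(0.0)), ([0.6, 0.44, 2.01, -1.41, 1.01, 0.76], np.float64(0.0)), ([0.64, 0.52, 1.99, -1.51, 1.16, 0.88], np.float64(0.0005))] [0.37 0.4  0.15]
(0.55, 0.25, 0.06) -60 [('', np.float64(0.0)), ('', np.float64(0.0)), ([0.62, 0.56, 1.83, -1.14, 1.26, 0.77], np.float64(0.0)), ([0.65, 0.64, 1.8, -1.25, 1.38, 0.86], np.float64(0.0))] [0.43 0.45 0.15]
```

```bash
cat >> kin.py <<'E'
def pose_plate(foot_xy,az,ang,along,tilt,beyond,clear=0):
    a,t,z=map(np.radians,(ang,tilt,az));d=np.array([np.cos(z),np.sin(z)])
    q=along*np.array([np.cos(a),np.sin(a)])+4.5*np.array([-np.sin(a),np.cos(a)])*(1)+beyond*np.array([np.sin(t),-np.cos(t)])+[0,clear]
    return np.append(np.array(foot_xy)+d*q[0]/1000,q[1]/1000)
def plan(W,q=None):
    """W: list of (xyz,yaw,tilt): prints shift/rotvec from previous waypoint, IK"""
    s=bot.read_state();P=np.array(s['position']);A=R.from_euler('xyz',s['tcp_rot']);q=s['joint_pos']
    for x,y,t in W:
        B=tool(y,t);q,c=ik(np.array(x),B,q)
        print((A.inv().apply(np.array(x)-P)*1000).round().tolist(),(A.inv()*B).as_rotvec().round(3).tolist(),'q',q.tolist(),'%.4f'%c,np.round(x,3));P,A=np.array(x),B
E
python3 - <<'E'
from kin import *
e=pose_plate((.555,.223),-60,138,70,60,10,4);e2=e+[0,0,.1]
plan([((.61,.31,.16),214.3,-40),((.60,.30,.2),214.3,0),((.57,.28,.2),120,0),(e2,120,60),(e,120,60),(e+np.array([-.05,.087,.058])*.5,120,60)])
E
```

```text
[93.0, -0.0, -79.0] [-0.0, 0.0, -0.0] q [0.37, 0.76, 1.15, -0.15, 1.91, -1.8] 0.0000 [0.61 0.31 0.16]
[36.0, -3.0, -22.0] [0.0, -0.698, -0.0] q [0.31, 0.3, 1.62, -0.0, 1.22, -1.86] 0.0000 [0.6 0.3 0.2]
[36.0, 0.0, 0.0] [0.0, -0.0, 1.646] q [0.3, 0.23, 1.71, -0.0, 1.21, -0.23] 0.0000 [0.57 0.28 0.2 ]
[5.0, -41.0, 58.0] [-0.0, -1.047, -0.0] q [0.65, 0.42, 1.84, -1.08, 1.34, 0.66] 0.0000 [0.532 0.263 0.142]
[87.0, -0.0, 50.0] [0.0, 0.0, 0.0] q [0.65, 0.59, 1.83, -1.12, 1.26, 0.81] 0.0000 [0.532 0.263 0.042]
[-0.0, 0.0, -58.0] [0.0, 0.0, 0.0] q [0.73, 0.56, 1.79, -1.06, 1.34, 0.78] 0.0000 [0.507 0.307 0.071]
```

```bash
python3 -m inch '[[[20,0,-17],[0,0,0],40],[[50,0,-42],[0,0,0],40],[[93,0,-79],[0,0,0],40],[[93,0,-79],[0,0,0],40],[[93,0,-79],[0,0,0],40],[[93,0,-79],[0,0,0],40],[[93,0,-79],[0,0,0],40],[[93,0,-79],[0,0,0],40]]'; python3 -m inch '[[[36,-3,-22],[0,-0.1,0],40],[[36,-3,-22],[0,-0.2,0],40],[[36,-3,-22],[0,-0.35,0],40],[[36,-3,-22],[0,-0.5,0],40],[[36,-3,-22],[0,-0.698,0],40],[[36,-3,-22],[0,-0.698,0],40],[[36,-3,-22],[0,-0.698,0],40],[[36,-3,-22],[0,-0.698,0],40]]'
python3 -m inch '[[[10,0,0],[0,0,0.14],40],[[20,0,0],[0,0,0.28],40],[[30,0,0],[0,0,0.42],40],[[36,0,0],[0,0,0.56],40],[[36,0,0],[0,0,0.70],40],[[36,0,0],[0,0,0.84],40],[[36,0,0],[0,0,0.98],40],[[36,0,0],[0,0,1.12],40]]'
python3 -m inch '[[[0,0,0],[0,0,0.14],40],[[0,0,0],[0,0,0.28],40],[[0,0,0],[0,0,0.42],40],[[0,0,0],[0,0,0.526],40],[[0,0,0],[0,0,0.526],40],[[0,0,0],[0,0,0.526],40],[[0,0,0],[0,0,0.526],40],[[0,0,0],[0,0,0.526],40]]'
python3 - <<'E'
from kin import *
st()
e=pose_plate((.555,.223),-60,138,70,60,10,10);e2=e+[0,0,.1]
plan([(e2,120,60),(e,120,60)])
E
```

```text
clock: 13.1
position: [0.6081, 0.3097, 0.155]
tcp_rot: [3.139, -0.704, -2.541]
wrist_force: [0.4, 0.5, -0.4]
finger_gap: 0.0442
finger_force: 61.4
clock: 13.9
position: [0.5994, 0.2998, 0.1972]
tcp_rot: [3.141, -0.004, -2.543]
wrist_force: [0.4, 1.3, -1.8]
finger_gap: 0.0446
finger_force: 61.4
clock: 14.7
position: [0.5705, 0.28, 0.1971]
tcp_rot: [-3.139, -0.002, 2.615]
wrist_force: [0.8, 0.3, -2.7]
finger_gap: 0.0443
finger_force: 61.4
clock: 15.5
position: [0.57, 0.2798, 0.1978]
tcp_rot: [-3.14, -0.001, 2.095]
wrist_force: [-0.2, -0.5, -0.9]
finger_gap: 0.0441
finger_force: 61.4
{'clock': 15.5, 'joint_pos': [0.297, 0.229, 1.709, 0.0, 1.206, -0.228], 'position': [0.57, 0.28, 0.198], 'tcp_rot': [-3.14, -0.001, 2.095], 'wrist_force': [-0.164, -0.485, -0.91], 'finger_gap': 0.044, 'finger_force': 61.434}
[5.0, -41.0, 49.0] [-0.001, -1.048, 0.002] q [0.65, 0.41, 1.84, -1.08, 1.34, 0.65] 0.0000 [0.532 0.263 0.148]
[87.0, -0.0, 50.0] [0.0, 0.0, 0.0] q [0.65, 0.58, 1.83, -1.12, 1.27, 0.8] 0.0000 [0.532 0.263 0.048]
```

```bash
python3 -m inch '[[[5,-10,10],[0,-0.13,0],40],[[5,-20,20],[0,-0.26,0],40],[[5,-30,30],[0,-0.39,0],40],[[5,-41,40],[0,-0.52,0],40],[[5,-41,49],[0,-0.65,0],40],[[5,-41,49],[0,-0.78,0],40],[[5,-41,49],[0,-0.91,0],40],[[5,-41,49],[0,-1.047,0],40]]'
python3 -m inch '[[[0,0,0],[0,0,0],40],[[0,0,0],[0,0,0],40],[[0,0,0],[0,0,0],40],[[0,0,0],[0,0,0],40],[[0,0,0],[0,0,0],40],[[0,0,0],[0,0,0],40],[[0,0,0],[0,0,0],40],[[0,0,0],[0,0,0],40]]'
python3 - <<'E'
from kin import *
st()
e=pose_plate((.555,.223),-60,138,70,60,10,10)
plan([(e,120,60)]);snap('scene','s4.png',(200,120,380,280),4)
E
```

```text
clock: 16.3
position: [0.5321, 0.2645, 0.1498]
tcp_rot: [3.14, 1.05, 2.094]
wrist_force: [0.0, -1.0, -1.7]
finger_gap: 0.0442
finger_force: 61.5
clock: 17.1
position: [0.5319, 0.2635, 0.1491]
tcp_rot: [-3.139, 1.046, 2.096]
wrist_force: [0.2, -0.5, -0.4]
finger_gap: 0.0443
finger_force: 61.6
{'clock': 17.1, 'joint_pos': [0.652, 0.408, 1.836, -1.078, 1.344, 0.649], 'position': [0.532, 0.263, 0.149], 'tcp_rot': [-3.139, 1.046, 2.096], 'wrist_force': [0.175, -0.521, -0.43], 'finger_gap': 0.044, 'finger_force': 61.553}
[87.0, -0.0, 51.0] [-0.001, -0.001, 0.001] q [0.65, 0.58, 1.83, -1.12, 1.27, 0.8] 0.0000 [0.532 0.263 0.048]
```

View pics/s4.png

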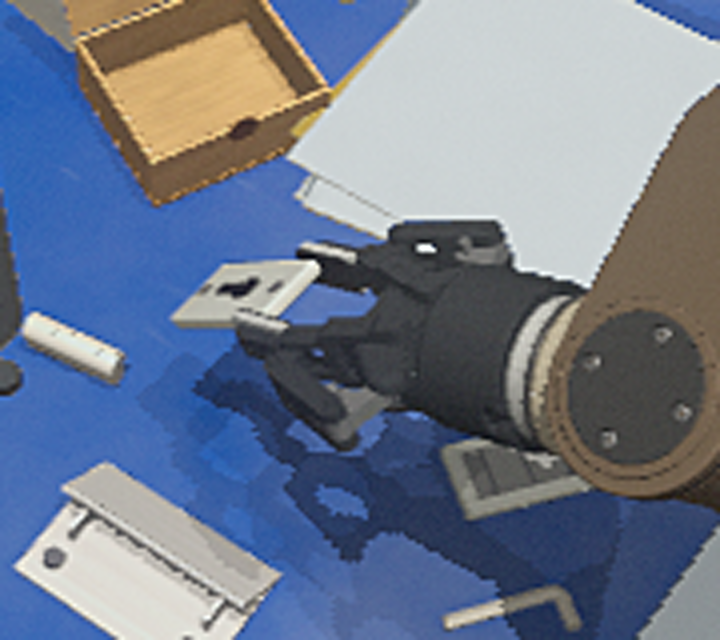

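The plate is held face up: the keyhole at (240,288) points up, the gripped end is high and the free end is low. It can go straight into the mailer at this tilt.

```bash
cat >> kin.py <<'E'
MC=np.array([.4826,.0273]);mx=np.array([np.cos(np.radians(-83.4)),np.sin(np.radians(-83.4))]);my=np.array([-mx[1],mx[0]])
def mpose(footx,lat,tilt,clear,along=70,beyond=10,off=78):
    return pose_plate(MC+mx*footx+my*lat,-83.4,tilt+off,along,tilt,beyond,clear)
E
python3 - <<'E'
from kin import *
for lat in(-.028,.028):
    e=mpose(.042,lat,50,15);h=e+[0,0,.12]
    plan([(h,96.6,50),(e,96.6,50),(e-.06*tool(96.6,50).as_matrix()[:,2],96.6,50)])
E
```

```text
[-113.0, -188.0, 133.0] [0.334, 0.171, 0.236] q [0.24, 0.02, 2.15, -0.92, 1.28, 0.55] 0.0000 [0.455 0.021 0.181]
[92.0, -0.0, 77.0] [0.0, 0.0, 0.0] q [0.24, 0.26, 2.17, -1.0, 1.13, 0.78] 0.0000 [0.455 0.021 0.061]
[0.0, 0.0, -60.0] [0.0, 0.0, 0.0] q [0.34, 0.21, 2.13, -0.91, 1.24, 0.74] 0.0000 [0.45  0.067 0.1  ]
[-125.0, -136.0, 152.0] [0.334, 0.171, 0.236] q [0.23, 0.14, 2.02, -0.92, 1.28, 0.54] 0.0000 [0.511 0.028 0.181]
[92.0, -0.0, 77.0] [0.0, 0.0, 0.0] q [0.23, 0.35, 2.05, -0.99, 1.14, 0.74] 0.0000 [0.511 0.028 0.061]
[-0.0, 0.0, -60.0] [0.0, 0.0, 0.0] q [0.31, 0.31, 2.01, -0.92, 1.24, 0.7] 0.0000 [0.505 0.073 0.1  ]
```

```bash
python3 -m inch '[[[-40,-10,-10],[0.02,0.01,0.01],40],[[-60,-40,30],[0.1,0.05,0.06],40],[[-80,-70,70],[0.15,0.08,0.1],40],[[-100,-100,110],[0.25,0.13,0.18],40],[[-115,-120,140],[0.334,0.171,0.236],40],[[-125,-136,152],[0.334,0.171,0.236],40],[[-125,-136,152],[0.334,0.171,0.236],40],[[-125,-136,152],[0.334,0.171,0.236],40]]'
python3 -m inch '[[[0,0,0],[0,0,0],40],[[0,0,0],[0,0,0],40],[[0,0,0],[0,0,0],40],[[0,0,0],[0,0,0],40],[[0,0,0],[0,0,0],40],[[0,0,0],[0,0,0],40],[[0,0,0],[0,0,0],40],[[0,0,0],[0,0,0],40]]'
python3 - <<'E'
from kin import *
st();e=mpose(.042,.028,50,15);plan([(e,96.6,50)])
snap('top','t2.png',(270,130,430,250),5)
E
```

```text
clock: 17.95
position: [0.5111, 0.0273, 0.1813]
tcp_rot: [3.141, 0.873, 1.684]
wrist_force: [-0.1, -0.1, -0.6]
finger_gap: 0.0445
finger_force: 61.8
clock: 18.75
position: [0.5112, 0.0274, 0.1813]
tcp_rot: [3.141, 0.873, 1.685]
wrist_force: [-0.1, -0.1, -1.0]
finger_gap: 0.0444
finger_force: 61.8
{'clock': 18.75, 'joint_pos': [0.228, 0.142, 2.023, -0.919, 1.279, 0.536], 'position': [0.511, 0.027, 0.181], 'tcp_rot': [3.141, 0.873, 1.685], 'wrist_force': [-0.147, -0.102, -1.049], 'finger_gap': 0.044, 'finger_force': 61.796}
[92.0, -0.0, 77.0] [0.0, 0.0, -0.0] q [0.23, 0.35, 2.05, -0.99, 1.14, 0.74] 0.0000 [0.511 0.028 0.061]
```

View pics/t2.png

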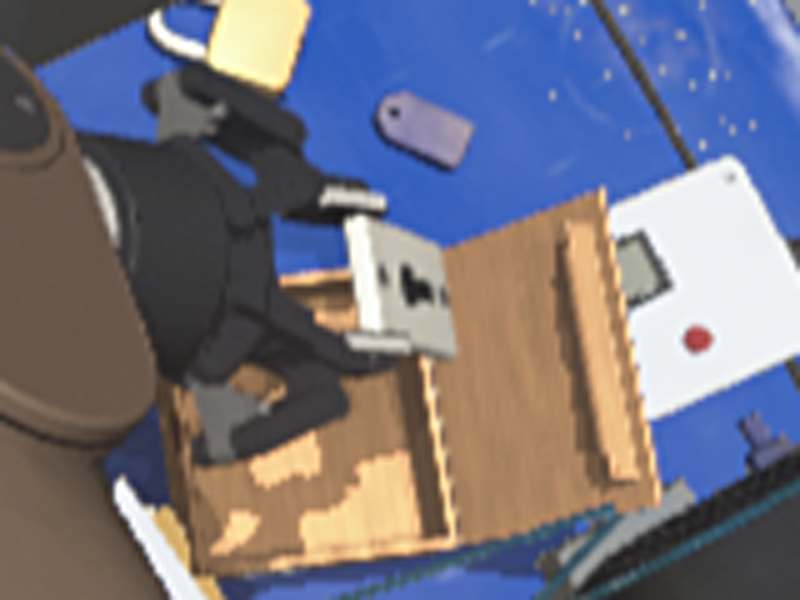

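The plate is over the mailer with its keyhole up, at (410,285). I'll lower and release.

```bash
python3 -m inch '[[[30,0,25],[0,0,0],40],[[60,0,50],[0,0,0],40],[[80,0,67],[0,0,0],40],[[92,0,77],[0,0,0],40],[[92,0,77],[0,0,0],40],[[92,0,77],[0,0,0],40],[[92,0,77],[0,0,0],40],[[92,0,77],[0,0,0],40]]'
python3 -m inch '[[[0,0,0],[0,0,0],58],[[0,0,0],[0,0,0],58],[[0,0,0],[0,0,0],58],[[0,0,0],[0,0,0],58],[[0,0,0],[0,0,0],58],[[0,0,0],[0,0,0],58],[[0,0,0],[0,0,0],58],[[0,0,0],[0,0,0],58]]'
python3 -m inch '[[[-10,0,-20],[0,0,0],58],[[-20,0,-50],[0,0,0],58],[[-40,0,-90],[0,0,0],58],[[-60,0,-130],[0,0,0],58],[[-80,0,-130],[0,0,0],58],[[-100,0,-130],[0,0,0],58],[[-100,0,-130],[0,0,0],58],[[-100,0,-130],[0,0,0],58]]'
python3 - <<'E'
from kin import *
st();snap('scene','s5.png',(200,60,380,240),3.3);snap('top','t3.png',(270,130,430,250),4)
E
```

```text
clock: 19.6
position: [0.5114, 0.0274, 0.0616]
tcp_rot: [3.14, 0.873, 1.684]
wrist_force: [-1.4, -1.0, 0.5]
finger_gap: 0.044
finger_force: 61.9
clock: 20.4
position: [0.5112, 0.0275, 0.0613]
tcp_rot: [3.141, 0.873, 1.685]
wrist_force: [-0.2, 0.3, -0.8]
finger_gap: 0.0579
finger_force: 0.0
clock: 21.2
position: [0.5068, 0.0627, 0.2211]
tcp_rot: [3.141, 0.873, 1.685]
wrist_force: [-0.6, 0.4, -0.5]
finger_gap: 0.058
finger_force: 0.0
{'clock': 21.2, 'joint_pos': [0.294, 0.11, 1.974, -0.877, 1.373, 0.508], 'position': [0.507, 0.063, 0.221], 'tcp_rot': [3.141, 0.873, 1.685], 'wrist_force': [-0.56, 0.414, -0.478], 'finger_gap': 0.058, 'finger_force': 0.0}
```

View pics/s5.png

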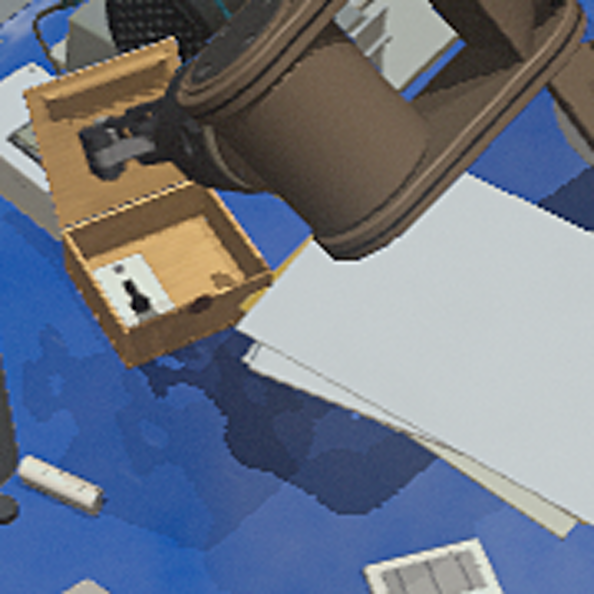

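Plate 1 lies flat in the mailer, keyhole up, at (135,290). Next I'll find plate 2 by code in the latest pictures and compare it with its first pose.

```bash
cat > findp.py <<'E'
from kin import *
def find(fn,cam,z=.009,verbose=1):
    im=cv2.imread(fn);hsv=cv2.cvtColor(im,cv2.COLOR_BGR2HSV)
    m=((hsv[:,:,1]<70)&(hsv[:,:,2]>100)).astype(np.uint8)
    for c in cv2.findContours(m,cv2.RETR_EXTERNAL,cv2.CHAIN_APPROX_NONE)[0]:
        if cv2.contourArea(c)<150: continue
        w=p2w(cam,c.reshape(-1,2)+0.0,z)[:,:2]*1000
        r=cv2.minAreaRect(w.astype(np.float32));s=sorted(r[1])
        if 35<s[0]<58 and 70<s[1]<98: print(fn,np.round(r[0],1),np.round(r[1],1),round(r[2],1))
for f,c in(('pics/raw_t0.png','top'),('pics/raw_s0.png','scene'),('pics/raw_t3.png','top'),('pics/raw_s5.png','scene')): find(f,c)
E
python3 findp.py
```

```text
pics/raw_t0.png [404.4 334.3] [47.3 85.4] 84.7
pics/raw_t0.png [542.8 428.5] [48.  84.6] 63.7
pics/raw_t0.png [985.1 658. ] [49.  89.6] 1.1
pics/raw_s0.png [543.6 429.2] [47.5 84.8] 63.8
pics/raw_s0.png [404.5 334.9] [47.6 85. ] 85.1
pics/raw_t3.png [985.1 657.9] [49.  89.7] 1.1
pics/raw_s5.png [404.8 335. ] [47.4 85.4] 85.3
```

```bash
python3 - <<'E'
from kin import *
plan([((.47,.20,.22),135,20),((.4226,.3335,.14),175.2,0),((.4226,.3335,-.003),175.2,0)])
E
```

```text
[90.0, -20.0, -108.0] [-0.39, 0.503, -0.554] q [0.36, -0.12, 2.06, -0.36, 1.08, -0.28] 0.0000 [0.47 0.2  0.22]
[148.0, 61.0, 31.0] [-0.122, 0.335, -0.694] q [0.48, 0.08, 1.99, -0.0, 1.07, -1.01] 0.0000 [0.423 0.334 0.14 ]
[0.0, -0.0, 143.0] [0.0, 0.0, 0.0] q [0.48, 0.31, 2.04, -0.0, 0.79, -1.01] 0.0000 [ 0.423  0.334 -0.003]
```

```bash
python3 -m inch '[[[20,-5,-40],[-0.08,0.1,-0.11],65],[[45,-10,-70],[-0.15,0.2,-0.22],65],[[70,-15,-100],[-0.24,0.3,-0.33],65],[[90,-20,-108],[-0.32,0.4,-0.44],65],[[90,-20,-108],[-0.39,0.503,-0.554],65],[[90,-20,-108],[-0.39,0.503,-0.554],65],[[90,-20,-108],[-0.39,0.503,-0.554],65],[[90,-20,-108],[-0.39,0.503,-0.554],65]]'
python3 -m inch '[[[37,15,8],[-0.02,0.06,-0.12],65],[[74,30,16],[-0.04,0.12,-0.25],65],[[111,45,24],[-0.06,0.18,-0.38],65],[[148,61,31],[-0.09,0.25,-0.5],65],[[148,61,31],[-0.122,0.335,-0.694],65],[[148,61,31],[-0.122,0.335,-0.694],65],[[148,61,31],[-0.122,0.335,-0.694],65],[[148,61,31],[-0.122,0.335,-0.694],65]]'
python3 - <<'E'
from findp import *
st();plan([((.4226,.3335,-.003),175.2,0)]);snap('scene','x1.png');snap('top','x2.png');find('pics/raw_x1.png','scene');find('pics/raw_x2.png','top')
E
```

```text
clock: 22.1
position: [0.4707, 0.1997, 0.2209]
tcp_rot: [-3.141, 0.351, 2.354]
wrist_force: [0.5, -0.1, 1.3]
finger_gap: 0.0651
finger_force: 0.0
clock: 22.9
position: [0.4232, 0.334, 0.1411]
tcp_rot: [-3.14, 0.001, 3.055]
wrist_force: [-0.5, 0.7, -0.7]
finger_gap: 0.0648
finger_force: 0.0
pics/raw_t0.png [404.4 334.3] [47.3 85.4] 84.7
pics/raw_t0.png [542.8 428.5] [48.  84.6] 63.7
pics/raw_t0.png [985.1 658. ] [49.  89.6] 1.1
pics/raw_s0.png [543.6 429.2] [47.5 84.8] 63.8
pics/raw_s0.png [404.5 334.9] [47.6 85. ] 85.1
pics/raw_t3.png [985.1 657.9] [49.  89.7] 1.1
pics/raw_s5.png [404.8 335. ] [47.4 85.4] 85.3
{'clock': 22.9, 'joint_pos': [0.481, 0.083, 1.986, -0.003, 1.073, -1.002], 'position': [0.423, 0.334, 0.141], 'tcp_rot': [-3.14, 0.001, 3.055], 'wrist_force': [-0.484, 0.692, -0.658], 'finger_gap': 0.065, 'finger_force': 0.0}
[1.0, -0.0, 144.0] [-0.002, 0.001, -0.002] q [0.48, 0.31, 2.04, -0.0, 0.79, -1.01] 0.0000 [ 0.423  0.334 -0.003]
pics/raw_x1.png [404.7 334.9] [47.6 85.4] 85.0
pics/raw_x2.png [511.5  36.9] [48.2 82.3] 6.6
pics/raw_x2.png [985.1 658. ] [49.  89.6] 1.1
```

```bash
python3 -m inch '[[[0,0,50],[0,0,0],65],[[0,0,95],[0,0,0],65],[[0,0,130],[0,0,0],65],[[0,0,144],[0,0,0],65],[[0,0,144],[0,0,0],65],[[0,0,144],[0,0,0],40],[[0,0,144],[0,0,0],40],[[0,0,144],[0,0,0],40]]'; python3 -m inch '[[[0,0,0],[0,0,0],40],[[0,0,0],[0,0,0],40],[[0,0,-20],[0,0,0],40],[[0,0,-50],[0,0,0],40],[[0,0,-100],[0,0,0],40],[[0,0,-110],[0,0,0],40],[[0,0,-110],[0,0,0],40],[[0,0,-110],[0,0,0],40]]'
python3 - <<'E'
from kin import *
st()
e=pose_plate(F-p*.002,34.3,38,60,38,6,4)
plan([((.56,.29,.13),214.3,10),(e+[0,0,.06],214.3,38),(e,214.3,38)])
E
```

```text
clock: 23.8
position: [0.4254, 0.3348, 0.0]
tcp_rot: [3.14, 0.005, 3.057]
wrist_force: [0.5, 0.5, 3.1]
finger_gap: 0.044
finger_force: 61.5
clock: 24.6
position: [0.4226, 0.3334, 0.1065]
tcp_rot: [-3.14, -0.0, 3.057]
wrist_force: [-0.4, -0.2, -1.8]
finger_gap: 0.0441
finger_force: 61.7
{'clock': 24.6, 'joint_pos': [0.48, 0.128, 2.008, -0.002, 1.007, -1.005], 'position': [0.423, 0.333, 0.107], 'tcp_rot': [-3.14, -0.0, 3.057], 'wrist_force': [-0.4, -0.217, -1.801], 'finger_gap': 0.044, 'finger_force': 61.699}
[-141.0, -32.0, -23.0] [-0.061, -0.168, -0.681] q [0.3, 0.2, 1.88, 0.07, 0.89, -1.91] 0.0000 [0.56 0.29 0.13]
[-66.0, -11.0, 42.0] [0.0, -0.489, -0.0] q [0.26, 0.25, 2.0, 0.68, 0.33, -2.5] 0.0000 [0.626 0.322 0.1  ]
[37.0, -0.0, 47.0] [0.0, 0.0, 0.0] q [0.26, 0.35, 2.0, 0.95, 0.26, -2.78] 0.0000 [0.626 0.322 0.04 ]
```

```bash
python3 -m inch '[[[-30,-8,-10],[-0.01,-0.03,-0.13],40],[[-60,-16,-20],[-0.02,-0.06,-0.26],40],[[-95,-22,-23],[-0.03,-0.09,-0.38],40],[[-120,-28,-23],[-0.045,-0.12,-0.5],40],[[-141,-32,-23],[-0.061,-0.168,-0.681],40],[[-141,-32,-23],[-0.061,-0.168,-0.681],40],[[-141,-32,-23],[-0.061,-0.168,-0.681],40],[[-141,-32,-23],[-0.061,-0.168,-0.681],40]]'
python3 -m inch '[[[-16,-3,0],[0,-0.1,0],40],[[-33,-6,10],[0,-0.2,0],40],[[-50,-9,20],[0,-0.3,0],40],[[-66,-11,35],[0,-0.4,0],40],[[-66,-11,42],[0,-0.489,0],40],[[-66,-11,42],[0,-0.489,0],40],[[-66,-11,42],[0,-0.489,0],40],[[-66,-11,42],[0,-0.489,0],40]]'
python3 - <<'E'
from kin import *
st()
e=pose_plate(F-p*.002,34.3,38,60,38,6,2)
plan([(e,214.3,38)])
E
```

```text
clock: 25.4
position: [0.5599, 0.2897, 0.1285]
tcp_rot: [3.14, 0.172, -2.544]
wrist_force: [-0.6, 0.4, -1.3]
finger_gap: 0.044
finger_force: 61.7
clock: 26.2
position: [0.6279, 0.3223, 0.1025]
tcp_rot: [-3.141, 0.666, -2.542]
wrist_force: [0.2, 0.6, -0.9]
finger_gap: 0.044
finger_force: 61.7
{'clock': 26.2, 'joint_pos': [0.256, 0.246, 1.994, 0.681, 0.335, -2.498], 'position': [0.628, 0.322, 0.103], 'tcp_rot': [-3.141, 0.666, -2.542], 'wrist_force': [0.24, 0.608, -0.94], 'finger_gap': 0.044, 'finger_force': 61.71}
[41.0, 1.0, 50.0] [-0.0, 0.003, 0.001] q [0.25, 0.36, 2.0, 0.97, 0.26, -2.8] 0.0000 [0.626 0.322 0.038]
```

```bash
python3 -m inch '[[[13,0,16],[0,0,0],40],[[25,0,30],[0,0,0],40],[[34,0,42],[0,0,0],40],[[39,0,49],[0,0,0],40],[[39,0,49],[0,0,0],40],[[39,0,49],[0,0,0],40],[[39,0,49],[0,0,0],40],[[39,0,49],[0,0,0],40]]'
python3 -m inch '[[[0,0,0],[0,0,0],40],[[0,0,0],[0,0,0],62],[[0,0,0],[0,0,0],62],[[0,0,0],[0,0,0],62],[[0,0,0],[0,0,0],62],[[0,0,0],[0,0,0],62],[[0,0,0],[0,0,0],62],[[0,0,0],[0,0,0],62]]'; python3 -m inch '[[[0,0,-20],[0,0,0],62],[[0,0,-40],[0,0,0],62],[[0,0,-80],[0,0,0],62],[[0,0,-100],[0,0,0],62],[[0,0,-100],[0,0,0],62],[[0,0,-100],[0,0,0],62],[[0,0,-100],[0,0,0],62],[[0,0,-100],[0,0,0],62]]'
python3 - <<'E'
from kin import *
st()
e=pose_plate(F,34.3,38,70,-40,10,0);b=tool(214.3,-40).as_matrix()[:,2]
plan([(e+[0,0,.1],214.3,-40),(e-.07*b,214.3,-40),(e,214.3,-40)])
a=cv2.imread('pics/raw_s3.png');snap('scene','s6.png')
c=cv2.imread('pics/raw_s6.png')
cv2.imwrite('pics/cmp.png',cv2.resize(np.hstack([a[215:295,195:295],c[215:295,195:295]]),None,fx=4,fy=4))
E
```

```text
clock: 27.0
position: [0.6275, 0.3218, 0.0399]
tcp_rot: [-3.141, 0.667, -2.542]
wrist_force: [0.1, -0.2, -1.2]
finger_gap: 0.0442
finger_force: 61.7
clock: 27.8
position: [0.627, 0.3216, 0.0388]
tcp_rot: [-3.141, 0.665, -2.543]
wrist_force: [0.1, 0.2, 0.0]
finger_gap: 0.0621
finger_force: 0.0
clock: 28.6
position: [0.5758, 0.2869, 0.116]
tcp_rot: [3.141, 0.663, -2.544]
wrist_force: [0.4, -0.3, 0.4]
finger_gap: 0.062
finger_force: 0.0
{'clock': 28.6, 'joint_pos': [0.213, 0.097, 2.137, 0.711, 0.364, -2.558], 'position': [0.576, 0.287, 0.116], 'tcp_rot': [3.141, 0.663, -2.544], 'wrist_force': [0.423, -0.267, 0.45], 'finger_gap': 0.062, 'finger_force': 0.0}
[-62.0, 0.0, 19.0] [0.001, 1.362, -0.0] q [0.38, 0.82, 1.09, -0.15, 1.91, -1.79] 0.0000 [0.626 0.322 0.139]
[-64.0, -0.0, 7.0] [0.0, 0.0, 0.0] q [0.39, 0.98, 0.92, -0.14, 1.93, -1.78] 0.0000 [0.663 0.347 0.093]
[-0.0, 0.0, 70.0] [0.0, 0.0, 0.0] q [0.38, 0.93, 1.11, -0.14, 1.79, -1.77] 0.0000 [0.626 0.322 0.039]
```

View pics/cmp.png

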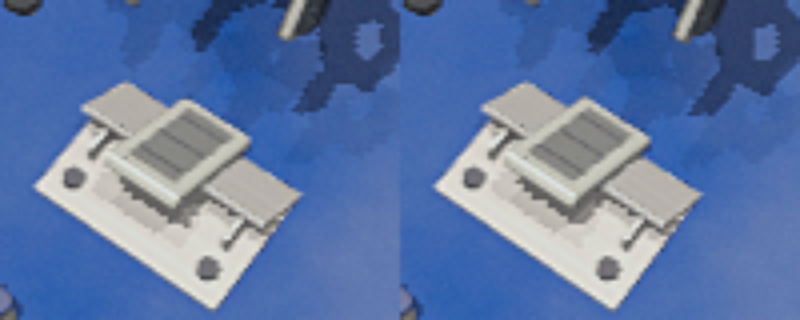

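The second plate leans on the stop at (580,150), the same as the first at (180,150). I'll repeat the regrip.

```bash
python3 -m inch '[[[-62,0,-10],[0,0.15,0],62],[[-62,0,0],[0,0.3,0],62],[[-62,0,10],[0,0.45,0],62],[[-62,0,19],[0,0.6,0],62],[[-62,0,19],[0,0.75,0],62],[[-62,0,19],[0,0.9,0],62],[[-62,0,19],[0,1.05,0],62],[[-62,0,19],[0,1.2,0],62]]'; python3 -m inch '[[[0,0,0],[0,0.15,0],62],[[0,0,0],[0,0.162,0],62],[[0,0,0],[0,0.162,0],62],[[0,0,0],[0,0.162,0],62],[[0,0,0],[0,0.162,0],62],[[0,0,0],[0,0.162,0],62],[[0,0,0],[0,0.162,0],62],[[0,0,0],[0,0.162,0],62]]'
python3 - <<'E'
from kin import *
st()
e=pose_plate(F,34.3,38,70,-40,10,0);b=tool(214.3,-40).as_matrix()[:,2]
plan([(e-.07*b,214.3,-40)]);plan([(e,214.3,-40)])
E
```

```text
clock: 29.45
position: [0.6265, 0.3214, 0.1407]
tcp_rot: [-3.141, -0.427, -2.543]
wrist_force: [-0.9, 0.1, -0.3]
finger_gap: 0.0617
finger_force: 0.0
clock: 30.25
position: [0.626, 0.3208, 0.1417]
tcp_rot: [-3.141, -0.582, -2.543]
wrist_force: [0.3, 0.1, -0.0]
finger_gap: 0.0617
finger_force: 0.0
{'clock': 30.25, 'joint_pos': [0.374, 0.751, 1.167, -0.126, 1.793, -1.787], 'position': [0.626, 0.321, 0.142], 'tcp_rot': [-3.141, -0.582, -2.543], 'wrist_force': [0.283, 0.066, -0.007], 'finger_gap': 0.062, 'finger_force': 0.0}
[-65.0, 1.0, 16.0] [-0.0, 0.116, -0.0] q [0.39, 0.98, 0.92, -0.14, 1.93, -1.78] 0.0000 [0.663 0.347 0.093]
[-57.0, 1.0, 86.0] [-0.0, 0.116, -0.0] q [0.38, 0.93, 1.11, -0.14, 1.79, -1.77] 0.0000 [0.626 0.322 0.039]
```

```bash
python3 -m inch '[[[-65,1,0],[0,0.116,0],62],[[-65,1,16],[0,0.116,0],62],[[-65,1,16],[0,0.116,0],62],[[-63,1,40],[0,0.116,0],62],[[-60,1,70],[0,0.116,0],62],[[-57,1,86],[0,0.116,0],62],[[-57,1,86],[0,0.116,0],62],[[-57,1,86],[0,0.116,0],62]]'; python3 -m inch '[[[0,0,0],[0,0,0],40],[[0,0,0],[0,0,0],40],[[0,0,0],[0,0,0],40],[[0,0,0],[0,0,0],40],[[0,0,0],[0,0,0],40],[[0,0,0],[0,0,0],40],[[0,0,0],[0,0,0],40],[[0,0,0],[0,0,0],40]]'
python3 -m inch '[[[20,0,-17],[0,0,0],40],[[50,0,-42],[0,0,0],40],[[93,0,-79],[0,0,0],40],[[93,0,-79],[0,0,0],40],[[93,0,-79],[0,0,0],40],[[93,0,-79],[0,0,0],40],[[93,0,-79],[0,0,0],40],[[93,0,-79],[0,0,0],40]]'; python3 -m inch '[[[36,-3,-22],[0,-0.1,0],40],[[36,-3,-22],[0,-0.2,0],40],[[36,-3,-22],[0,-0.35,0],40],[[36,-3,-22],[0,-0.5,0],40],[[36,-3,-22],[0,-0.698,0],40],[[36,-3,-22],[0,-0.698,0],40],[[36,-3,-22],[0,-0.698,0],40],[[36,-3,-22],[0,-0.698,0],40]]'
python3 -m inch '[[[10,0,0],[0,0,0.14],40],[[20,0,0],[0,0,0.28],40],[[30,0,0],[0,0,0.42],40],[[36,0,0],[0,0,0.56],40],[[36,0,0],[0,0,0.70],40],[[36,0,0],[0,0,0.84],40],[[36,0,0],[0,0,0.98],40],[[36,0,0],[0,0,1.12],40]]'
python3 -m inch '[[[0,0,0],[0,0,0.14],40],[[0,0,0],[0,0,0.28],40],[[0,0,0],[0,0,0.42],40],[[0,0,0],[0,0,0.526],40],[[0,0,0],[0,0,0.526],40],[[0,0,0],[0,0,0.526],40],[[0,0,0],[0,0,0.526],40],[[0,0,0],[0,0,0.526],40]]'
python3 - <<'E'
from kin import *
st()
e=mpose(.042,-.028,50,15);h=e+[0,0,.12]
plan([((.532,.263,.16),120,60),(h,96.6,50),(e,96.6,50)])
E
```

```text
clock: 31.05
position: [0.6267, 0.3221, 0.0413]
tcp_rot: [-3.14, -0.696, -2.544]
wrist_force: [0.8, 0.5, 1.0]
finger_gap: 0.062
finger_force: 0.0
clock: 31.85
position: [0.6265, 0.3221, 0.0397]
tcp_rot: [-3.14, -0.698, -2.544]
wrist_force: [0.8, -0.6, 6.3]
finger_gap: 0.0438
finger_force: 60.8
clock: 32.65
position: [0.6079, 0.3101, 0.155]
tcp_rot: [3.14, -0.704, -2.542]
wrist_force: [-0.0, -0.6, -1.5]
finger_gap: 0.0441
finger_force: 61.3
clock: 33.45
position: [0.5992, 0.3002, 0.1973]
tcp_rot: [3.141, -0.004, -2.543]
wrist_force: [0.4, 1.1, -1.9]
finger_gap: 0.0438
finger_force: 61.4
clock: 34.25
position: [0.5702, 0.2804, 0.1973]
tcp_rot: [-3.138, -0.002, 2.615]
wrist_force: [0.3, 0.3, -1.4]
finger_gap: 0.0441
finger_force: 61.4
clock: 35.05
position: [0.5698, 0.2802, 0.1979]
tcp_rot: [-3.139, 0.0, 2.095]
wrist_force: [0.2, 0.0, -1.2]
finger_gap: 0.0441
finger_force: 61.4
{'clock': 35.05, 'joint_pos': [0.298, 0.229, 1.709, -0.001, 1.206, -0.226], 'position': [0.57, 0.28, 0.198], 'tcp_rot': [-3.139, 0.0, 2.095], 'wrist_force': [0.155, 0.034, -1.182], 'finger_gap': 0.044, 'finger_force': 61.427}
[4.0, -41.0, 38.0] [-0.002, -1.047, 0.002] q [0.65, 0.39, 1.84, -1.08, 1.35, 0.63] 0.0000 [0.532 0.263 0.16 ]
[-104.0, -188.0, 138.0] [0.335, 0.172, 0.235] q [0.24, 0.02, 2.15, -0.92, 1.28, 0.55] 0.0000 [0.455 0.021 0.181]
[92.0, -0.0, 77.0] [0.0, 0.0, 0.0] q [0.24, 0.26, 2.17, -1.0, 1.13, 0.78] 0.0000 [0.455 0.021 0.061]
```

```bash
python3 -m inch '[[[4,-10,10],[0,-0.13,0],40],[[4,-20,20],[0,-0.26,0],40],[[4,-30,30],[0,-0.39,0],40],[[4,-41,38],[0,-0.52,0],40],[[4,-41,38],[0,-0.65,0],40],[[4,-41,38],[0,-0.78,0],40],[[4,-41,38],[0,-0.91,0],40],[[4,-41,38],[0,-1.047,0],40]]'
python3 -m inch '[[[-40,-10,-10],[0.02,0.01,0.01],40],[[-55,-45,20],[0.07,0.04,0.05],40],[[-70,-80,50],[0.14,0.08,0.1],40],[[-85,-115,80],[0.21,0.11,0.15],40],[[-95,-150,110],[0.28,0.14,0.2],40],[[-104,-180,130],[0.335,0.172,0.235],40],[[-104,-188,138],[0.335,0.172,0.235],40],[[-104,-188,138],[0.335,0.172,0.235],40]]'
python3 -m inch '[[[0,0,0],[0,0,0],40],[[0,0,0],[0,0,0],40],[[0,0,0],[0,0,0],40],[[0,0,0],[0,0,0],40],[[0,0,0],[0,0,0],40],[[0,0,0],[0,0,0],40],[[0,0,0],[0,0,0],40],[[0,0,0],[0,0,0],40]]'
python3 - <<'E'
from kin import *
st();e=mpose(.042,-.028,50,15);plan([(e,96.6,50)])
E
```

```text
clock: 35.85
position: [0.5324, 0.264, 0.1611]
tcp_rot: [3.14, 1.051, 2.094]
wrist_force: [0.6, 0.7, -1.8]
finger_gap: 0.044
finger_force: 61.5
clock: 36.65
position: [0.4543, 0.0196, 0.1811]
tcp_rot: [-3.139, 0.873, 1.686]
wrist_force: [-0.2, 0.6, -1.3]
finger_gap: 0.0438
finger_force: 61.6
clock: 37.45
position: [0.4551, 0.0206, 0.1815]
tcp_rot: [-3.14, 0.873, 1.687]
wrist_force: [0.2, -0.6, -1.9]
finger_gap: 0.0441
finger_force: 61.6
{'clock': 37.45, 'joint_pos': [0.241, 0.025, 2.148, -0.916, 1.283, 0.549], 'position': [0.455, 0.021, 0.182], 'tcp_rot': [-3.14, 0.873, 1.687], 'wrist_force': [0.201, -0.601, -1.918], 'finger_gap': 0.044, 'finger_force': 61.564}
[93.0, 0.0, 77.0] [-0.001, 0.001, 0.001] q [0.24, 0.26, 2.17, -1.0, 1.13, 0.78] 0.0000 [0.455 0.021 0.061]
```

```bash
python3 -m inch '[[[30,0,25],[0,0,0],40],[[60,0,50],[0,0,0],40],[[80,0,67],[0,0,0],40],[[93,0,77],[0,0,0],40],[[93,0,77],[0,0,0],40],[[93,0,77],[0,0,0],40],[[93,0,77],[0,0,0],40],[[93,0,77],[0,0,0],40]]'
python3 -m inch '[[[0,0,0],[0,0,0],58],[[0,0,0],[0,0,0],58],[[0,0,0],[0,0,0],58],[[0,0,0],[0,0,0],58],[[0,0,0],[0,0,0],58],[[0,0,0],[0,0,0],58],[[0,0,0],[0,0,0],58],[[0,0,0],[0,0,0],58]]'
python3 -m inch '[[[-10,0,-20],[0,0,0],58],[[-20,0,-50],[0,0,0],58],[[-40,0,-90],[0,0,0],58],[[-60,0,-130],[0,0,0],58],[[-80,0,-130],[0,0,0],58],[[-100,0,-130],[0,0,0],58],[[-100,0,-130],[0,0,0],58],[[-100,0,-130],[0,0,0],58]]'
python3 - <<'E'
from kin import *
st();snap('scene','s7.png');snap('top','t7.png')
a=cv2.imread('pics/raw_s7.png')[60:240,200:330];b=cv2.imread('pics/raw_t7.png')[150:280,230:430]
f=lambda i:cv2.resize(i,(int(i.shape[1]*500/i.shape[0]*.72),500) if 0 else (390,500),interpolation=cv2.INTER_CUBIC)
cv2.imwrite('pics/both.png',np.hstack([cv2.resize(a,(360,498)),cv2.resize(cv2.copyMakeBorder(b,0,52,0,0,cv2.BORDER_CONSTANT),(440,498))]))
W=lambda x,z,l=.02:np.append(MC+mx*x+my*l,z)
plan([(W(.0,.28),96.6,0),(W(.14,.28),96.6,0),(W(.14,.11),96.6,0),(W(.058,.11),96.6,0),(W(.03,.11),96.6,0),(W(.005,.11),96.6,0),(W(-.009,.091),96.6,0),(W(-.018,.069),96.6,0),(W(-.04,.046),96.6,0)])
E
```

```text
clock: 38.25
position: [0.455, 0.0211, 0.0614]
tcp_rot: [-3.14, 0.874, 1.686]
wrist_force: [-1.2, 0.3, 3.1]
finger_gap: 0.0437
finger_force: 62.0
clock: 39.05
position: [0.4548, 0.0213, 0.0608]
tcp_rot: [-3.14, 0.873, 1.687]
wrist_force: [0.7, 0.9, 0.6]
finger_gap: 0.0582
finger_force: 0.0
clock: 39.85
position: [0.4507, 0.0565, 0.2205]
tcp_rot: [-3.14, 0.873, 1.686]
wrist_force: [-1.0, -0.8, -0.4]
finger_gap: 0.0581
finger_force: 0.0
{'clock': 39.85, 'joint_pos': [0.316, -0.005, 2.096, -0.869, 1.384, 0.524], 'position': [0.451, 0.056, 0.221], 'tcp_rot': [-3.14, 0.873, 1.686], 'wrist_force': [-1.047, -0.817, -0.35], 'finger_gap': 0.058, 'finger_force': 0.0}
[-67.0, 49.0, -14.0] [-0.004, 0.873, 0.001] q [-0.14, -0.14, 1.94, 0.0, 1.34, -0.26] 0.0000 [0.502 0.03  0.28 ]
[-140.0, -0.0, -0.0] [0.0, 0.0, 0.0] q [-0.4, -0.07, 1.88, 0.0, 1.34, -0.51] 0.0000 [ 0.519 -0.109  0.28 ]
[0.0, -0.0, 170.0] [0.0, 0.0, 0.0] q [-0.4, 0.1, 2.03, -0.0, 1.01, -0.51] 0.0000 [ 0.519 -0.109  0.11 ]
[82.0, 0.0, 0.0] [0.0, 0.0, 0.0] q [-0.25, 0.06, 2.07, 0.0, 1.01, -0.37] 0.0000 [ 0.509 -0.028  0.11 ]
[28.0, -0.0, -0.0] [0.0, 0.0, 0.0] q [-0.2, 0.05, 2.08, 0.0, 1.01, -0.32] 0.0000 [ 0.506 -0.     0.11 ]
[25.0, 0.0, 0.0] [0.0, 0.0, 0.0] q [-0.15, 0.05, 2.09, 0.0, 1.01, -0.27] 0.0000 [0.503 0.025 0.11 ]
[14.0, 0.0, 19.0] [0.0, 0.0, 0.0] q [-0.13, 0.07, 2.1, 0.0, 0.97, -0.24] 0.0000 [0.501 0.039 0.091]
[9.0, -0.0, 22.0] [0.0, 0.0, 0.0] q [-0.11, 0.11, 2.11, -0.0, 0.92, -0.22] 0.0000 [0.5   0.047 0.069]
[22.0, 0.0, 23.0] [0.0, 0.0, 0.0] q [-0.06, 0.15, 2.12, 0.0, 0.87, -0.18] 0.0000 [0.498 0.069 0.046]
```

View pics/both.png

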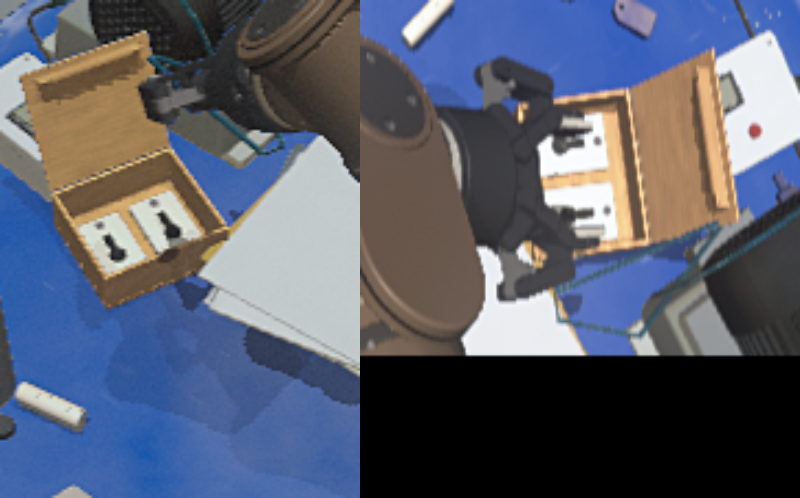

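Both plates lie side by side in the mailer, keyholes up, at (110,245) and (168,222) in the left view. No third plate is in sight. Now I'll swing the flap shut from behind with the fingers closed.

```bash
python3 -m inch '[[[-40,10,-30],[0,0.14,0],0],[[-60,25,-30],[0,0.28,0],0],[[-67,40,-25],[0,0.42,0],0],[[-67,49,-14],[0,0.56,0],0],[[-67,49,-14],[0,0.7,0],0],[[-67,49,-14],[0,0.84,0],0],[[-67,49,-14],[0,0.873,0],0],[[-67,49,-14],[0,0.873,0],0]]'
python3 -m inch '[[[-40,0,0],[0,0,0],0],[[-80,0,0],[0,0,0],0],[[-120,0,0],[0,0,0],0],[[-140,0,0],[0,0,0],0],[[-140,0,0],[0,0,0],0],[[-140,0,0],[0,0,0],0],[[-140,0,0],[0,0,0],0],[[-140,0,0],[0,0,0],0]]'
python3 -m inch '[[[0,0,40],[0,0,0],0],[[0,0,80],[0,0,0],0],[[0,0,120],[0,0,0],0],[[0,0,150],[0,0,0],0],[[0,0,170],[0,0,0],0],[[0,0,170],[0,0,0],0],[[0,0,170],[0,0,0],0],[[0,0,170],[0,0,0],0]]'
python3 - <<'E'
from kin import *
st()
W=lambda x,z,l=.02:np.append(MC+mx*x+my*l,z)
for w in((.058,.11),(.03,.11),(.005,.11),(-.009,.091),(-.018,.069),(-.04,.046)): plan([(W(*w),96.6,0)])
E
```

```text
clock: 40.75
position: [0.5032, 0.029, 0.2798]
tcp_rot: [-3.138, -0.0, 1.683]
wrist_force: [-0.6, -0.2, -0.1]
finger_gap: 0.0005
finger_force: 0.0
clock: 41.55
position: [0.5194, -0.1077, 0.2811]
tcp_rot: [-3.14, 0.0, 1.687]
wrist_force: [0.4, 0.7, 0.1]
finger_gap: -0.0001
finger_force: 0.0
clock: 42.35
position: [0.5205, -0.1093, 0.1133]
tcp_rot: [3.14, 0.002, 1.686]
wrist_force: [0.9, -0.7, 0.1]
finger_gap: -0.0001
finger_force: 0.0
{'clock': 42.35, 'joint_pos': [-0.397, 0.103, 2.022, -0.001, 1.015, -0.512], 'position': [0.521, -0.109, 0.113], 'tcp_rot': [3.14, 0.002, 1.686], 'wrist_force': [0.906, -0.66, 0.079], 'finger_gap': -0.0, 'finger_force': 0.0}
[82.0, -2.0, 3.0] [0.002, 0.002, -0.0] q [-0.25, 0.06, 2.07, 0.0, 1.01, -0.37] 0.0000 [ 0.509 -0.028  0.11 ]
[110.0, -2.0, 3.0] [0.002, 0.002, -0.0] q [-0.2, 0.05, 2.08, 0.0, 1.01, -0.32] 0.0000 [ 0.506 -0.     0.11 ]
[135.0, -2.0, 3.0] [0.002, 0.002, -0.0] q [-0.15, 0.05, 2.09, 0.0, 1.01, -0.27] 0.0000 [0.503 0.025 0.11 ]
[149.0, -2.0, 22.0] [0.002, 0.002, -0.0] q [-0.13, 0.07, 2.1, -0.0, 0.97, -0.24] 0.0000 [0.501 0.039 0.091]
[158.0, -2.0, 44.0] [0.002, 0.002, -0.0] q [-0.11, 0.11, 2.11, -0.0, 0.92, -0.22] 0.0000 [0.5   0.047 0.069]
[180.0, -2.0, 67.0] [0.002, 0.002, -0.0] q [-0.06, 0.15, 2.12, -0.0, 0.87, -0.18] 0.0000 [0.498 0.069 0.046]
```

```bash
python3 -m inch '[[[15,0,2],[0,0,0],0],[[30,0,2],[0,0,0],0],[[45,0,2],[0,0,0],0],[[60,0,2],[0,0,0],0],[[75,0,2],[0,0,0],0],[[90,0,2],[0,0,0],0],[[105,0,2],[0,0,0],0],[[120,0,2],[0,0,0],0]]'
python3 -m inch '[[[8,0,0],[0,0,0],0],[[15,0,0],[0,0,0],0],[[22,0,8],[0,0,0],0],[[29,0,20],[0,0,0],0],[[34,0,31],[0,0,0],0],[[38,0,42],[0,0,0],0],[[48,0,53],[0,0,0],0],[[60,0,58],[0,0,0],0]]'
python3 -m inch '[[[0,0,1],[0,0,0],0],[[0,0,3],[0,0,0],0],[[0,0,5],[0,0,0],0],[[0,0,7],[0,0,0],0],[[0,0,7],[0,0,0],0],[[0,0,7],[0,0,0],0],[[0,0,7],[0,0,0],0],[[0,0,7],[0,0,0],0]]'
python3 - <<'E'
from kin import *
st()
E
```

```text
clock: 43.15
position: [0.5044, 0.0117, 0.1087]
tcp_rot: [-3.139, 0.0, 1.686]
wrist_force: [0.2, -0.4, -0.7]
finger_gap: -0.0002
finger_force: 0.3
clock: 43.95
position: [0.4974, 0.0701, 0.0493]
tcp_rot: [-3.137, -0.0, 1.684]
wrist_force: [-0.4, -0.8, 1.0]
finger_gap: 0.0002
finger_force: 0.2
clock: 44.75
position: [0.4987, 0.0705, 0.0483]
tcp_rot: [-3.138, -0.002, 1.685]
wrist_force: [-11.4, 3.9, 23.8]
finger_gap: -0.0002
finger_force: 12.0
{'clock': 44.75, 'joint_pos': [-0.062, 0.15, 2.111, 0.001, 0.884, -0.177], 'position': [0.499, 0.071, 0.048], 'tcp_rot': [-3.138, -0.002, 1.685], 'wrist_force': [-11.402, 3.918, 23.799], 'finger_gap': -0.0, 'finger_force': 11.996}
```

```bash
python3 -m inch '[[[0,0,-30],[0,0,0],0],[[0,0,-70],[0,0,0],0],[[0,0,-120],[0,0,0],0],[[0,0,-160],[0,0,0],0],[[0,0,-160],[0,0,0],0],[[0,0,-160],[0,0,0],0],[[0,0,-160],[0,0,0],0],[[0,0,-160],[0,0,0],0]]'
python3 -m inch '[[[40,0,-20],[0,0,0],0],[[80,0,-20],[0,0,0],0],[[120,0,-20],[0,0,0],0],[[160,0,-20],[0,0,0],0],[[200,0,-20],[0,0,0],0],[[240,0,-20],[0,0,0],0],[[240,0,-20],[0,0,0],0],[[240,0,-20],[0,0,0],0]]'
python3 - <<'E'
from kin import *
st();snap('scene','s8.png');snap('top','t8.png')
a=cv2.imread('pics/raw_s8.png');b=cv2.imread('pics/raw_t8.png')
cv2.imwrite('pics/fin.png',np.vstack([np.hstack([cv2.resize(a[60:210,180:330],(400,400)),cv2.resize(b[120:270,280:430],(400,400))]),np.hstack([cv2.resize(a,(266,200)),cv2.resize(b,(266,200)),np.zeros((200,268,3),np.uint8)])]))
for q in(0,.1,.2):
    E=[MC+mx*(.056-.112*np.cos(q))+my*l for l in(-.062,.062)];print(q,[w2p('scene',[*e,.049+.112*np.sin(q)])[0] for e in E])
E
```

```text
clock: 45.55
position: [0.4976, 0.0697, 0.2021]
tcp_rot: [-3.137, -0.0, 1.685]
wrist_force: [0.2, 0.2, -0.1]
finger_gap: 0.0001
finger_force: 0.0
clock: 46.35
position: [0.4704, 0.3085, 0.2223]
tcp_rot: [-3.137, 0.002, 1.687]
wrist_force: [-0.4, -0.4, -0.1]
finger_gap: 0.0001
finger_force: 0.0
{'clock': 46.35, 'joint_pos': [0.4, 0.05, 1.862, -0.001, 1.234, 0.284], 'position': [0.47, 0.309, 0.222], 'tcp_rot': [-3.137, 0.002, 1.687], 'wrist_force': [-0.441, -0.37, -0.068], 'finger_gap': 0.0, 'finger_force': 0.0}
0 [array([282.6, 141.7]), array([237.3, 160.1])]
0.1 [array([282.7, 138.6]), array([237.1, 157.1])]
0.2 [array([282.6, 135.2]), array([236.6, 153.7])]
```

View pics/fin.png

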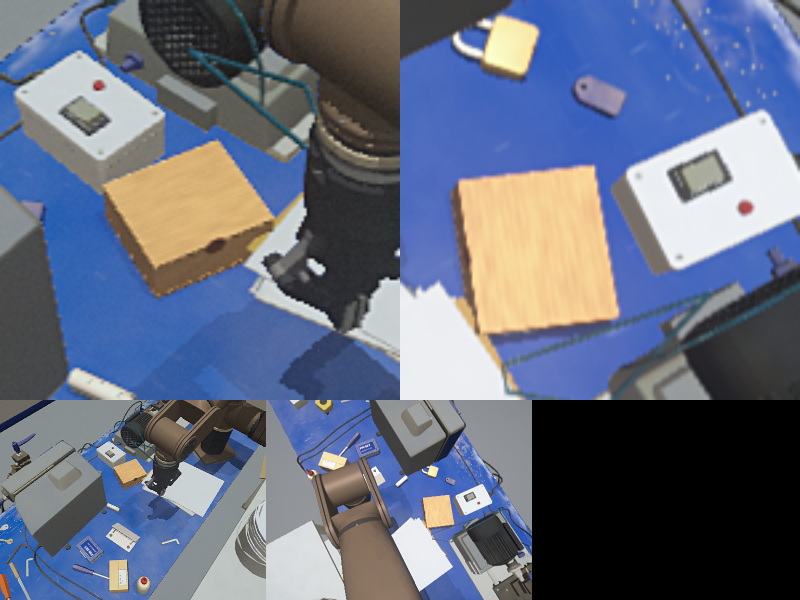

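The flap is shut: its front corners are at pixels (283,143) and (238,160.5), matching angle 0. The bystanders are in place, no plate is left on the counter, and the robot is clear.

```bash
python3 -c "
from plant import bot
print(bot.finish_job())"
```

```text
the job is handed in; nothing more can be done
None
```

I found two plates on the counter, both back up; I turned both over and packed them keyhole side up in the mailer, pressed its flap fully shut, and handed the job in at about 46 s.

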